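# Throw the interlocked valve levers

## Robot

A 7-joint arm with a two-finger parallel gripper is mounted at the origin on a cart in front of the work surface, level with it; the furniture and walls round the work are solid. World frame = base frame: x ahead of the robot, y to its left, z up, the work surface at z = 0. Lengths are in m, angles in rad, forces in N, time in s.
With the tool pointing down it reaches from about 0.425 to 0.825 m from the base axis. Payload 3.6 kg.
Tool frame: the origin (TCP) lies on the centre line of the jaws, within the pads' length; the fingertips stand 11 mm ahead of it and the grasp point (between the pads) lies 8 mm behind it; z points along the fingers, y is the line along which they close (so a half turn about z gives the same grasp; the last joint's range is limited). The gripper opens to 93 mm and grips with 3 to 60 N. Pads are 15 mm wide; open, the fingers measure 128 mm over their backs; the gripper's body (75 mm by 188 mm) begins 65 mm behind the grasp point.
Start: joints at [-0.026, 0.615, -0.013, 1.423, 0.008, 1.103, -0.04], TCP at [0.65, 0, 0.196] pointing down, gripper open.
Joint ranges: [-3.12, 3.12], [-0.3, 2.06], [-1.34, 1.32], [0.26, 2.42], [-1.36, 4.5], [0.01, 1.98], [-2.84, 2.84]. Speed limits (rad/s): [2.79, 2.79, 3.14, 3.14, 3.14, 3.14, 3.14].

## Interface

Orientations are given as a unit quaternion [x, y, z, w].
In Python, from rig import env gives the robot as it stands.
- The arm moves only by the tool move_arm, never from a script. Its argument "moves" is a list of rows, each an object of numbers: "tx", "ty", "tz": the shift along the tool's x, y, z in m; "wx", "wy", "wz": the turn, a rotation vector about the tool's x, y, z in rad; "grip": the finger opening in m, from 0 to 0.093. In form: [{"tx": .., "ty": .., "tz": .., "wx": .., "wy": .., "wz": .., "grip": ..}, ...]. A call has exactly 10 rows; each row shifts and turns the commanded pose from where the row before left it, along the tool's axes as they then stand; what a row does not reach is not made up. A row lasts 1/10 s, in which the tool goes at most 50 mm and 8.59 degrees, less where a joint would pass 70% of its speed; a pose out of reach is approached as far as the arm can. A call is refused whole if a number of a shift passes 0.05 or a number of a turn 0.15, either way. A call with a gripper value outside its range is refused whole. The fingers move at their own pace and stop on an object; "force" is the grip in N (left out, the last holds). Time passes only in rows, so rows that do not move let the fingers close, or fill a call up. It gives the time, the measured TCP pose, the force, the opening and the grip force at its end, in the units of the state.
- env.read_state(): the state, without advancing time (a new reading comes with each control period).
- env.read_camera(name): name is "scene" or "side" or "wrist"; returns a dict with "frame" (480x640x3 uint8, red, green, blue), "fx", "fy", "cx", "cy" (pixels), "dist_coeffs" ([k1, k2, p1, p2, k3] as OpenCV has them; the pictures are not rectified), "pose" (4x4, takes a point from camera to world coordinates). Camera axes: x right, y down, z forward; pixel columns grow to the right and rows downward; lengths in m; the calibration is good to about 2 mm. A picture is of the moment at which its call begins. There is no depth.
- env.job_done(): hands the job in; it is judged then, once.
Trained networks look in the newest picture that a camera, given by its name, has taken for a name from the list of things; names that differ only in an ending like _2 or _b are one class to them, and where a whole thing is asked for, a point or a joint stands for the part that bears it (a point fixed in the world has none). Each returns a list of dicts, best first, with "p" (0 to 1); they miss things now and then, are a little off and sometimes report something else, mostly with a low value. They report only what shows in the picture. A call takes as long as a camera call.
- env.masks_of(camera, target): "mask" (480x640 bool, what is visible of it) and "at" ([column, row] in pixels, amid what is visible of it).
The state is a dict: "clock": time; "joints": joint angles; "qd": joint speeds; "joint_efforts": joint torques, N m; "tcp_pos": TCP position; "tcp_rot": TCP orientation; "ft_force": force on the tool from outside, world axes, zero at the start; "torque": the same for the moment, N m; "width": finger opening in m; "finger_force": force on a finger pad.
Only numpy, scipy, OpenCV 4.12 (cv2) and the standard library are available. Lean on these libraries where they do the work, as an engineer would, in place of code of your own. Each camera call takes 0.05 s, during which the arm holds its last target. There are 200 camera calls.

## Task

Throw all three levers of the valve bank fully over, away from you, and leave them there. They are interlocked and only go in a certain order, which you must find by feel: if a lever comes up against its lock, do not force it, back off and try another one first. Be gentle with the levers throughout and do not disturb the other things on the bench.

Things in the scene. Friction and masses are not known exactly. Their poses are not given: they have to be found in the camera images.
- bank: valve-lever bank, bolted down: grey case 110 mm deep (x), 206 wide (y; 244 over its ears), 58 high, three equal levers in slots along x, at y = +60 (left), 0, -60 mm. Origin: centre of the underside, at bench height; x points away from the robot, y left, z up; turned by up to 12 degrees. The bank and levers stand up to 30 N from the robot
- bank_top (a point): centre of the bank's top plate, 58 mm above the bench. Under it is a hidden interlock: of each two neighbouring levers one is held until the other is thrown (freed in the last third of that throw); which one differs each time and cannot be seen. A held lever stops at 0.15 to 0.2 rad (15 mm at the knob), where the force climbs past 10 N by 2 N or more per mm. Some order always works
- post (a point): foot, at bench height, of a fixed upright square steel post 40 mm wide, from the floor to 1.2 m above the bench, standing in front of the bench on the left: keep the arm clear of it
- puck: bystander, loose: puck-shaped electronic unit 69x69x34 mm on the bench in front of the bank; origin at the centre of its underside
- screwdriver: bystander, loose: screwdriver 186 mm long, 22 mm thick, lying behind the bank; origin under its middle, at bench height
- bin: bystander, loose: small open parts bin 106x66x45 mm, left of the bank; origin at the centre of its underside
- lever_left (a joint): angle of the left-hand (bank +y) lever: 0 when it leans 35 degrees from upright towards the robot's side (bank -x), 0.61 upright, about 1.2 when it leans 34 degrees away (bank +x) against a rubber end buffer (touched at 1.17). It may start between 0 and 0.06. It stays where it is left. A free lever takes 1 to 6 N at the knob all the way to its end
- lever_left_knob (a point): the ball-knob's centre of the left-hand (bank +y) lever. The knob is a black ball of 24 mm diameter on a plain round steel shaft of 10 mm diameter, 90 mm from the hinge line; the hinge line is the bank's y axis at 50 mm above the bench, below the middle of the slot
- lever_mid (a joint): angle of the middle lever: 0 when it leans 35 degrees from upright towards the robot's side (bank -x), 0.61 upright, about 1.2 when it leans 34 degrees away (bank +x) against a rubber end buffer (touched at 1.17). It may start between 0 and 0.06. It stays where it is left. A free lever takes 1 to 6 N at the knob all the way to its end
- lever_mid_knob (a point): the ball-knob's centre of the middle lever. The knob is a black ball of 24 mm diameter on a plain round steel shaft of 10 mm diameter, 90 mm from the hinge line; the hinge line is the bank's y axis at 50 mm above the bench, below the middle of the slot
- lever_right (a joint): angle of the right-hand (bank -y) lever: 0 when it leans 35 degrees from upright towards the robot's side (bank -x), 0.61 upright, about 1.2 when it leans 34 degrees away (bank +x) against a rubber end buffer (touched at 1.17). It may start between 0 and 0.06. It stays where it is left. A free lever takes 1 to 6 N at the knob all the way to its end
- lever_right_knob (a point): the ball-knob's centre of the right-hand (bank -y) lever. The knob is a black ball of 24 mm diameter on a plain round steel shaft of 10 mm diameter, 90 mm from the hinge line; the hinge line is the bank's y axis at 50 mm above the bench, below the middle of the slot

How it is judged:
At the end, for the whole second after the job is handed in: All three levers are thrown fully over to the far side (each beyond 1.12 rad of its about 1.2 rad swing) and stay there with the robot clear of them (value of joint each of lever_left, lever_mid, lever_right above 1.12 rad); the robot touches nothing.
It fails at once if a lever or the bank is forced: more than 30 N between the robot and the bank or its levers (contact force between any of the fingers, the arm and bank above 30 N).
It fails at once if a bystander (puck unit, screwdriver or parts bin) is moved by more than 20 mm (distance of any of puck, screwdriver, bin from where it was at the start of the episode above 0.02 m).
It also fails if it takes over 72 s, if anything falls off the work surface, if the arm or the gripper's body presses on something with over 40 N, if the wrist force passes 120 N, or if a joint passes its speed limit or range.

## Working session

There is one attempt and no reset: what is moved stays moved. The work goes in short steps, Python scripts to look and compute and a tool call to move; the robot and the scene stay as the last step left them, time stands still between calls to the robot, and variables do not carry over. Pictures are saved under pics/ and viewed, at most 10 in all, crops included, and the job is handed in when it is done.

Besides the shell and the picture viewer there is one more tool, called after ">>>" as a command line: name --argument value ..., lists and objects as JSON in quotes. move_arm: Moves the arm, as the interface text tells. Its arguments: {"type":"object","properties":{"moves":{"type":"array","items":{"type":"object","properties":{"tx":{"type":"number"},"ty":{"type":"number"},"tz":{"type":"number"},"wx":{"type":"number"},"wy":{"type":"number"},"wz":{"type":"number"},"grip":{"type":"number"}}}},"force":{"type":"number"}},"required":["moves"]}

```bash
mkdir -p pics
cat > h.py <<'E'
from rig import env
import numpy as np, cv2
def ray(c,px):
    K=np.array([[c["fx"],0,c["cx"]],[0,c["fy"],c["cy"]],[0,0,1.]])
    u=cv2.undistortPoints(np.array([[px]],float),K,np.array(c["dist_coeffs"]))[0,0]
    P=np.array(c["pose"]);d=P[:3,:3]@[u[0],u[1],1];return P[:3,3],d
def atz(c,px,z):
    o,d=ray(c,px);return o+d*(z-o[2])/d[2]
def proj(c,pts):
    K=np.array([[c["fx"],0,c["cx"]],[0,c["fy"],c["cy"]],[0,0,1.]])
    T=np.linalg.inv(np.array(c["pose"]));r,_=cv2.Rodrigues(T[:3,:3])
    return cv2.projectPoints(np.array(pts,float),r,T[:3,3],K,np.array(c["dist_coeffs"]))[0][:,0]
def tri(rs):
    A=np.zeros((3,3));b=np.zeros(3)
    for o,d in rs:
        d=d/np.linalg.norm(d);M=np.eye(3)-np.outer(d,d);A+=M;b+=M@o
    return np.linalg.solve(A,b)
E
python3 - <<'E'
from h import *
ims=[]
for n in ["scene","side","wrist"]:
    c=env.read_camera(n);cv2.imwrite(f"pics/{n}0.png",c["frame"][:,:,::-1])
    print(n,np.round(np.array(c["pose"])[:3,3],3))
    for t in ["bank","lever_left_knob","lever_mid_knob","lever_right_knob","puck","screwdriver","bin"]:
        r=env.masks_of(n,t)[:3]
        print(t,[(round(q["p"],2),np.round(q["at"]).tolist(),int(q["mask"].sum()),np.round(atz(c,q["at"],0.124 if "knob" in t else 0.02),3).tolist()) for q in r])
s=env.read_state();print(s["tcp_pos"],s["tcp_rot"],s["ft_force"],s["clock"])
E
```

```text
scene [-0.319 -0.704  0.719]
bank [(0.81, [397.0, 286.0], 4308, [0.521, -0.176, 0.02])]
lever_left_knob [(0.65, [370.0, 251.0], 152, [0.463, -0.13, 0.124])]
lever_mid_knob [(0.48, [391.0, 259.0], 170, [0.47, -0.184, 0.124])]
lever_right_knob [(0.7, [408.0, 270.0], 166, [0.458, -0.239, 0.124]), (0.64, [400.0, 284.0], 4404, [0.404, -0.255, 0.124])]
puck [(0.8, [360.0, 323.0], 761, [0.354, -0.197, 0.02]), (0.72, [402.0, 286.0], 4283, [0.528, -0.184, 0.02]), (0.49, [393.0, 260.0], 236, [0.608, -0.099, 0.02])]
screwdriver [(0.59, [403.0, 243.0], 282, [0.697, -0.069, 0.02])]
bin [(0.92, [297.0, 227.0], 979, [0.562, 0.207, 0.02])]
side [ 0.004 -0.717  0.502]
bank [(0.81, [391.0, 327.0], 7874, [0.519, -0.189, 0.02])]
lever_left_knob [(0.84, [352.0, 267.0], 328, [0.477, -0.129, 0.124])]
lever_mid_knob [(0.77, [370.0, 282.0], 318, [0.467, -0.189, 0.124])]
lever_right_knob [(0.62, [389.0, 303.0], 363, [0.449, -0.253, 0.124])]
puck [(0.79, [316.0, 367.0], 1448, [0.351, -0.204, 0.02])]
screwdriver [(0.56, [419.0, 275.0], 405, [0.7, -0.076, 0.02])]
bin [(0.55, [294.0, 246.0], 1302, [0.563, 0.199, 0.02]), (0.4, [370.0, 283.0], 293, [0.593, -0.045, 0.02])]
wrist [0.649 0.08  0.385]
bank [(0.75, [211.0, 352.0], 14034, [0.534, -0.144, 0.02])]
lever_left_knob []
lever_mid_knob []
lever_right_knob [(0.63, [167.0, 466.0], 558, [0.524, -0.182, 0.124]), (0.61, [212.0, 348.0], 13676, [0.567, -0.077, 0.124])]
puck [(0.16, [388.0, 264.0], 2514, [0.708, -0.05, 0.02])]
screwdriver [(0.93, [390.0, 266.0], 2628, [0.709, -0.053, 0.02])]
bin [(0.65, [204.0, 4.0], 1779, [0.553, 0.166, 0.02])]
[6.49945661e-01 1.80831224e-05 1.96339933e-01] [ 7.07089408e-01  7.07124152e-01 -3.28223087e-05 -4.14311286e-05] [-0.50513999  0.71449576 -0.03142486] 1.2
```

View pics/scene0.png

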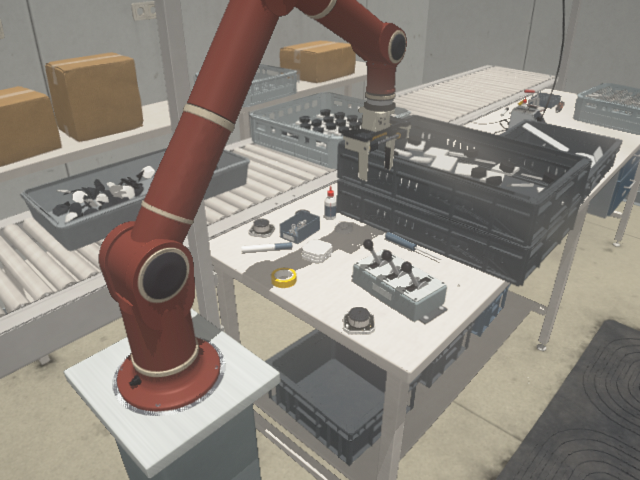

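View pics/side0.png

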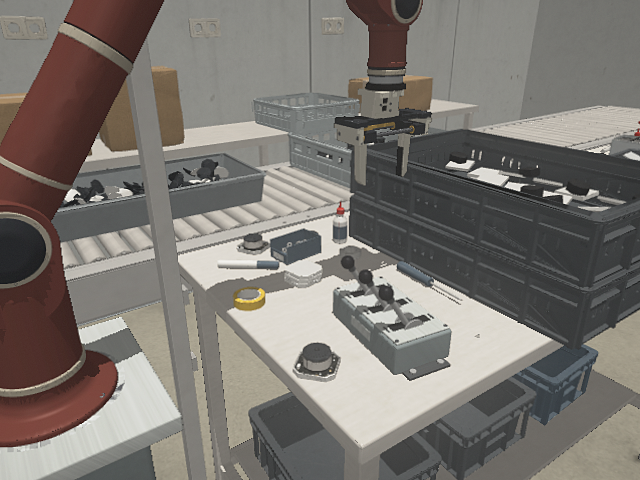

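View pics/wrist0.png

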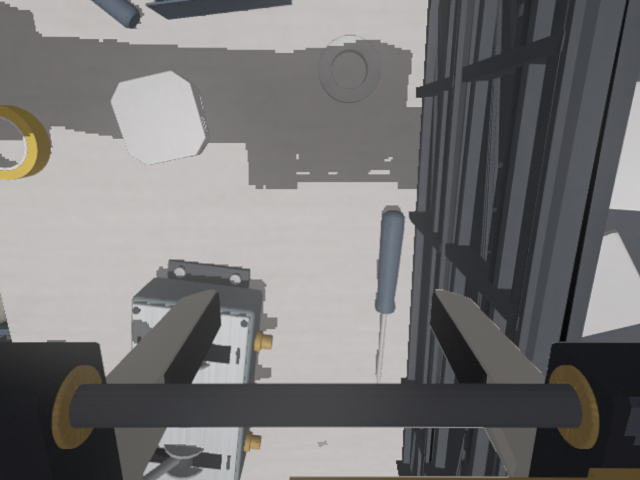

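The scene view shows the bank with its three knobs near (370,251), (391,259) and (408,270). The puck is at (360,323) in front and the screwdriver at (403,243) behind. The side view agrees, with knobs at (352,267), (370,282) and (389,303). The wrist view only shows the bank's left half and the screwdriver. Next I'll fit the bank pose from the knobs.

```bash
cat >> h.py <<'E'
def fitbank(names=("scene","side"),angs=(0.03,0.03,0.03),x0=(0.52,-0.185,-0.16)):
    from scipy.optimize import least_squares
    obs=[]
    for n in names:
        c=env.read_camera(n)
        for i,t in enumerate(["lever_left_knob","lever_mid_knob","lever_right_knob"]):
            r=[q for q in env.masks_of(n,t) if 50<q["mask"].sum()<900]
            if r:
                ys,xs=np.nonzero(r[0]["mask"]); obs.append((c,i,np.array(r[0]["at"])))
    def K(p,i):
        a=angs[i]-np.radians(35);l=np.array([.09*np.sin(a),.06*(1-i)]);co,si=np.cos(p[2]),np.sin(p[2])
        return [p[0]+co*l[0]-si*l[1],p[1]+si*l[0]+co*l[1],.05+.09*np.cos(a)]
    f=lambda p:np.concatenate([proj(c,[K(p,i)])[0]-o for c,i,o in obs])
    s=least_squares(f,x0,loss="soft_l1",f_scale=3);return s.x,f(s.x).reshape(-1,2),obs,[K(s.x,i) for i in range(3)]
E
python3 - <<'E'
from h import *
p,r,obs,k=fitbank()
print(np.round(p,4),np.degrees(p[2]));print(np.round(r,1));print(np.round(k,3))
for i in range(3): print(np.round(tri([ray(c,o) for c,j,o in obs if j==i]),4))
E
```

```text
[ 0.5142 -0.1966 -0.1716] -9.832054774613862
[[ 2.8 -0.6]
 [ 0.4  2.6]
 [ 2.7  0.8]
 [-1.4 -0.9]
 [-0.4 -0.2]
 [-1.3 -3.3]]
[[ 0.476 -0.129  0.125]
 [ 0.466 -0.188  0.125]
 [ 0.455 -0.247  0.125]]
[ 0.4963 -0.1067  0.1069]
[ 0.4749 -0.1798  0.1211]
[ 0.4812 -0.2246  0.1018]
```

>>> move_arm --moves '[{"ty": -0.028, "tx": -0.015, "grip": 0.0}, {"ty": -0.028, "tx": -0.015}, {"ty": -0.028, "tx": -0.015}, {"ty": -0.028, "tx": -0.015}, {"ty": -0.028, "tx": -0.015}, {"ty": -0.028, "tx": -0.015}, {"ty": -0.028, "tx": -0.015}, {"ty": -0.028, "tx": -0.015}, {"wz": 0.0858}, {"wz": 0.0858}]' --force 10

```text
validation failed for argument at $.mo...
```

Run:
```python
from h import *
c=env.read_camera("wrist");cv2.imwrite("pics/w1.png",c["frame"][:,:,::-1])
for t in ["lever_left_knob","lever_mid_knob","lever_right_knob","bank"]:
    print(t,[(round(q["p"],2),np.round(q["at"]).tolist(),int(q["mask"].sum()),np.round(atz(c,q["at"],0.125),3).tolist()) for q in env.masks_of("wrist",t)[:3]])
k=[[.476,-.129,.125],[.466,-.188,.125],[.455,-.247,.125]]
print(proj(c,k).round())
s=env.read_state();print(s["tcp_pos"],s["tcp_rot"],s["ft_force"],s["width"])
```

```text
lever_left_knob []
lever_mid_knob [(0.67, [168.0, 466.0], 504, [0.525, -0.181, 0.125])]
lever_right_knob [(0.72, [167.0, 462.0], 571, [0.525, -0.177, 0.125])]
bank [(0.91, [211.0, 352.0], 13827, [0.567, -0.08, 0.125]), (0.72, [203.0, 6.0], 1757, [0.58, 0.14, 0.125])]
[[ 95. 410.]
 [ 94. 474.]
 [ 91. 531.]]
[6.49990456e-01 1.39808324e-05 1.96350256e-01] [ 7.07116464e-01  7.07097097e-01  1.17087663e-05 -1.78015692e-05] [-0.45401005  0.05674571 -0.23856644] 0.09289986896376783
```

View pics/w1.png

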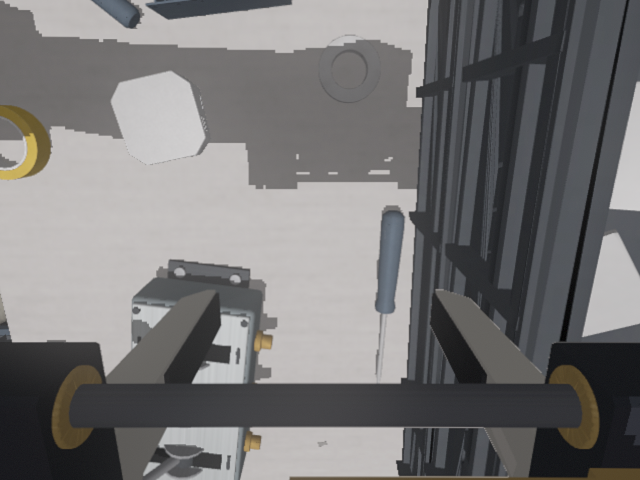

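The view hasn't changed because the move was refused. I'll resend it with every field in each row.

>>> move_arm --moves '[{"tx": -0.015, "ty": -0.028, "tz": 0, "wx": 0, "wy": 0, "wz": 0, "grip": 0}, {"tx": -0.015, "ty": -0.028, "tz": 0, "wx": 0, "wy": 0, "wz": 0, "grip": 0}, {"tx": -0.015, "ty": -0.028, "tz": 0, "wx": 0, "wy": 0, "wz": 0, "grip": 0}, {"tx": -0.015, "ty": -0.028, "tz": 0, "wx": 0, "wy": 0, "wz": 0, "grip": 0}, {"tx": -0.015, "ty": -0.028, "tz": 0, "wx": 0, "wy": 0, "wz": 0, "grip": 0}, {"tx": -0.015, "ty": -0.028, "tz": 0, "wx": 0, "wy": 0, "wz": 0, "grip": 0}, {"tx": -0.015, "ty": -0.028, "tz": 0, "wx": 0, "wy": 0, "wz": 0, "grip": 0}, {"tx": -0.015, "ty": -0.028, "tz": 0, "wx": 0, "wy": 0, "wz": 0, "grip": 0}, {"tx": 0, "ty": 0, "tz": 0, "wx": 0, "wy": 0, "wz": 0.086, "grip": 0}, {"tx": 0, "ty": 0, "tz": 0, "wx": 0, "wy": 0, "wz": 0.086, "grip": 0}]' --force 10

```text
clock: 2.85
tcp_pos: [0.4252, -0.1208, 0.1968]
tcp_rot: [0.767, 0.642, 0.0, 0.0]
ft_force: [0.2, 0.2, -0.1]
width: 0.0178
finger_force: 0.0
```

Run:
```python
from h import *
c=env.read_camera("wrist");cv2.imwrite("pics/w2.png",c["frame"][:,:,::-1])
for t in ["lever_left_knob","lever_mid_knob","lever_right_knob","bank"]:
    print(t,[(round(q["p"],2),np.round(q["at"]).tolist(),int(q["mask"].sum()),np.round(atz(c,q["at"],0.125),3).tolist()) for q in env.masks_of("wrist",t)[:3]])
k=[[.476,-.129,.125],[.466,-.188,.125],[.455,-.247,.125]]
print(proj(c,k).round())
s=env.read_state();print(s["tcp_pos"],s["tcp_rot"],s["ft_force"],s["width"])
```

```text
lever_left_knob [(0.81, [419.0, 212.0], 1744, [0.487, -0.109, 0.125])]
lever_mid_knob [(0.69, [416.0, 290.0], 1701, [0.479, -0.163, 0.125])]
lever_right_knob [(0.91, [441.0, 334.0], 366, [0.493, -0.2, 0.125])]
bank [(0.91, [441.0, 225.0], 29258, [0.5, -0.121, 0.125])]
[[405. 244.]
 [401. 325.]
 [396. 398.]]
[ 0.42620768 -0.11983851  0.19642797] [7.64571880e-01 6.44538460e-01 8.86457618e-05 7.80028463e-05] [ 0.99049787  1.07909263 -0.93656817] 0.0014023938394578201
```

View pics/w2.png

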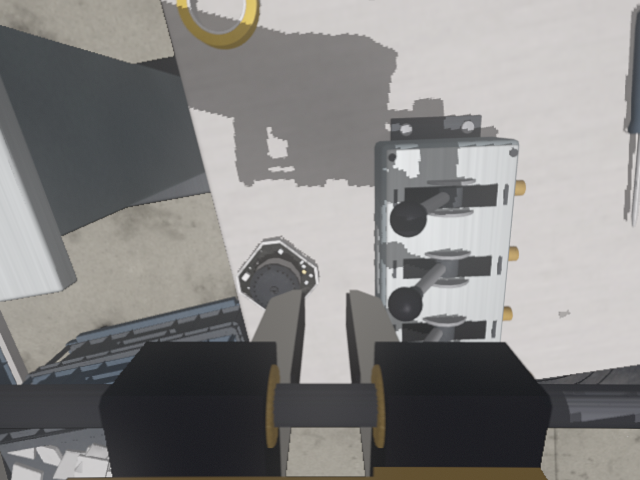

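The wrist view shows the left knob ball at (408,218), the middle one at (405,303), and the top-plate edge from about (378,143) to (518,141). The left and middle levers are clear of the fingers.

Run:
```python
from h import *
c=env.read_camera("wrist")
s=env.read_state();x,y=s["tcp_rot"][:2]
R=np.array([[x*x-y*y,2*x*y],[2*x*y,y*y-x*x]])
for n,p,z in [("L",(408,218),.1245),("M",(405,303),.1245),("cornerN",(378,143),.058),("cornerF",(518,141),.058),("slotLfar",(497,195),.058),("slotMfar",(491,267),.058)]:
    w=atz(c,p,z)[:2]; print(n,w.round(4),"tool",((w-s["tcp_pos"][:2])@R).round(4))
```

```text
L [ 0.4807 -0.1106] tool [0.0184 0.0522]
M [ 0.472  -0.1702] tool [-0.0419  0.0537]
cornerN [ 0.4753 -0.0654] tool [0.062  0.0392]
cornerF [ 0.5816 -0.0822] tool [0.0634 0.1468]
slotLfar [ 0.5637 -0.1217] tool [0.0215 0.1358]
slotMfar [ 0.5557 -0.1824] tool [-0.0397  0.1382]
```

>>> move_arm --moves '[{"tx": 0.01, "ty": 0, "tz": 0, "wx": 0, "wy": 0, "wz": 0, "grip": 0}, {"tx": 0.009, "ty": 0, "tz": 0, "wx": 0, "wy": 0, "wz": 0, "grip": 0}, {"tx": 0, "ty": 0, "tz": 0.014, "wx": 0, "wy": 0, "wz": 0, "grip": 0}, {"tx": 0, "ty": 0, "tz": 0.014, "wx": 0, "wy": 0, "wz": 0, "grip": 0}, {"tx": 0, "ty": 0, "tz": 0.014, "wx": 0, "wy": 0, "wz": 0, "grip": 0}, {"tx": 0, "ty": 0, "tz": 0.013, "wx": 0, "wy": 0, "wz": 0, "grip": 0}, {"tx": 0, "ty": 0, "tz": 0.013, "wx": 0, "wy": 0, "wz": 0, "grip": 0}, {"tx": 0, "ty": 0.004, "tz": 0, "wx": 0, "wy": 0, "wz": 0, "grip": 0}, {"tx": 0, "ty": 0.004, "tz": 0, "wx": 0, "wy": 0, "wz": 0, "grip": 0}, {"tx": 0, "ty": 0.004, "tz": 0, "wx": 0, "wy": 0, "wz": 0, "grip": 0}]'

```text
clock: 4.15
tcp_pos: [0.4423, -0.1031, 0.129]
tcp_rot: [0.765, 0.644, 0.001, 0.001]
ft_force: [0.5, -0.3, -0.2]
width: 0.0002
finger_force: 0.0
```

Run:
```python
from h import *
c=env.read_camera("side");f=c["frame"][210:360,280:480]
cv2.imwrite("pics/s2.png",cv2.resize(f,(800,600),interpolation=cv2.INTER_CUBIC)[:,:,::-1])
print(env.read_state()["ft_force"],env.read_state()["tcp_pos"])
```

```text
[ 0.07196842 -0.88557571  0.40050538] [ 0.4431601  -0.10336374  0.12911905]
```

View pics/s2.png

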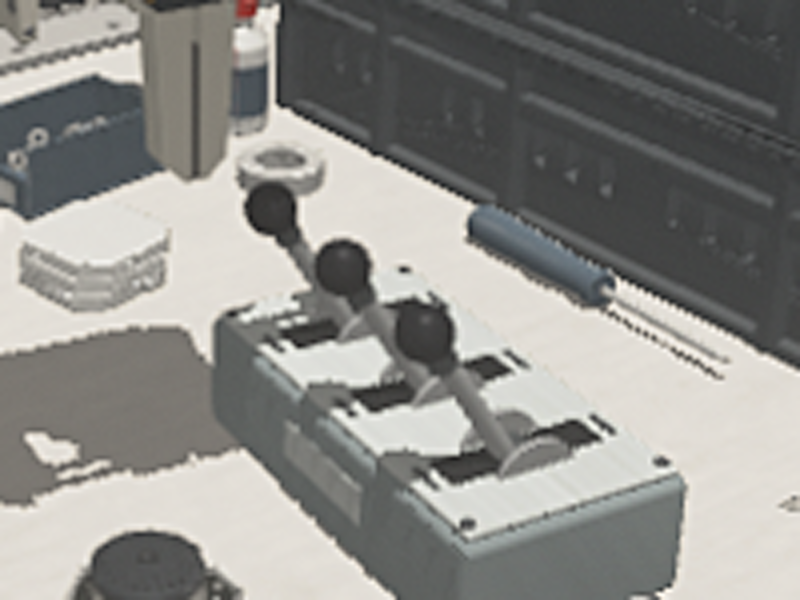

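Run:
```python
from h import *
c=env.read_camera("side")
print(proj(c,[[.4432,-.1034,.118]]))
for p in [(347.5,262.5),(365.5,277),(386,293)]:print(atz(c,p,.1245).round(4))
print(proj(c,[[.4807,-.1106,.1245],[.472,-.1702,.1245]]))
s=env.read_camera("scene")
print(proj(s,[[.4807,-.1106,.1245],[.472,-.1702,.1245],[.4432,-.1034,.118]]))
```

```text
[[326.96583307 269.83114759]]
[ 0.4812 -0.1116  0.1245]
[ 0.4722 -0.1712  0.1245]
[ 0.4642 -0.2299  0.1245]
[[346.90314859 262.36743148]
 [365.00971977 276.78712537]]
[[367.55428813 245.23932032]
 [386.19579727 256.01529956]
 [354.74867851 252.83585421]]
```

Run:
```python
from h import *
out=[]
for n in ["scene","side"]:
    c=env.read_camera(n);f=c["frame"].copy()
    u,v=proj(c,[[.4432,-.1034,.118]])[0]
    x0,y0=int(u)-40,int(v)-70
    g=cv2.resize(f[y0:y0+120,x0:x0+80],None,fx=5,fy=5,interpolation=cv2.INTER_CUBIC)
    for z in [.118,.13,.15]:
        for yy in [-.1034]:
            u,v=proj(c,[[.4432,yy,z]])[0]
            cv2.circle(g,(int((u-x0)*5),int((v-y0)*5)),4,(255,0,0),-1)
    print(n,x0,y0,u,v);out.append(g)
print(env.read_state()["clock"],env.read_state()["tcp_pos"])
cv2.imwrite("pics/c3.png",np.hstack(out)[:,:,::-1])
```

```text
scene 314 182 355.205576035266 240.71866954675815
side 286 199 326.97290181135736 252.95271304270656
4.4 [ 0.44120115 -0.1033516   0.12867123]
```

View pics/c3.png

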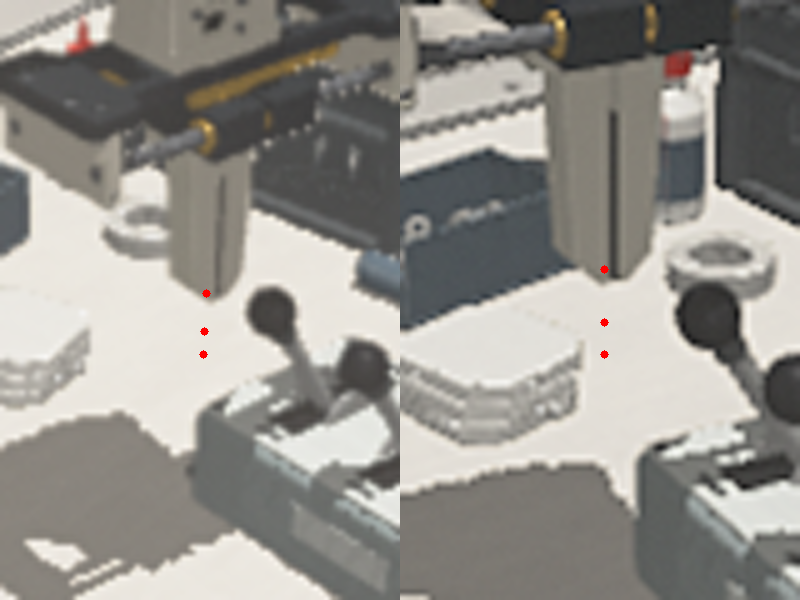

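In both views the fingertip sits about 30 mm higher than the stated geometry says, at z≈0.148. The knob positions agree across all cameras. A gentle forward probe of 18 mm at this height will show whether it touches the knob.

>>> move_arm --moves '[{"tx": 0, "ty": 0.002, "tz": 0, "wx": 0, "wy": 0, "wz": 0, "grip": 0}, {"tx": 0, "ty": 0.002, "tz": 0, "wx": 0, "wy": 0, "wz": 0, "grip": 0}, {"tx": 0, "ty": 0.002, "tz": 0, "wx": 0, "wy": 0, "wz": 0, "grip": 0}, {"tx": 0, "ty": 0.002, "tz": 0, "wx": 0, "wy": 0, "wz": 0, "grip": 0}, {"tx": 0, "ty": 0.002, "tz": 0, "wx": 0, "wy": 0, "wz": 0, "grip": 0}, {"tx": 0, "ty": 0.002, "tz": 0, "wx": 0, "wy": 0, "wz": 0, "grip": 0}, {"tx": 0, "ty": 0.002, "tz": 0, "wx": 0, "wy": 0, "wz": 0, "grip": 0}, {"tx": 0, "ty": 0.002, "tz": 0, "wx": 0, "wy": 0, "wz": 0, "grip": 0}, {"tx": 0, "ty": 0.002, "tz": 0, "wx": 0, "wy": 0, "wz": 0, "grip": 0}, {"tx": 0, "ty": 0, "tz": 0, "wx": 0, "wy": 0, "wz": 0, "grip": 0}]'

```text
clock: 5.4
tcp_pos: [0.4591, -0.1064, 0.1284]
tcp_rot: [0.765, 0.644, 0.0, 0.0]
ft_force: [-0.1, 0.3, -0.6]
width: 0.0002
finger_force: 0.0
```

>>> move_arm --moves '[{"tx": 0, "ty": -0.007, "tz": 0, "wx": 0, "wy": 0, "wz": 0, "grip": 0}, {"tx": 0, "ty": -0.007, "tz": 0, "wx": 0, "wy": 0, "wz": 0, "grip": 0}, {"tx": 0, "ty": -0.006, "tz": 0, "wx": 0, "wy": 0, "wz": 0, "grip": 0}, {"tx": 0, "ty": 0, "tz": 0.008, "wx": 0, "wy": 0, "wz": 0, "grip": 0}, {"tx": 0, "ty": 0, "tz": 0.008, "wx": 0, "wy": 0, "wz": 0, "grip": 0}, {"tx": 0, "ty": 0, "tz": 0.008, "wx": 0, "wy": 0, "wz": 0, "grip": 0}, {"tx": 0, "ty": 0, "tz": 0.007, "wx": 0, "wy": 0, "wz": 0, "grip": 0}, {"tx": 0, "ty": 0.003, "tz": 0, "wx": 0, "wy": 0, "wz": 0, "grip": 0}, {"tx": 0, "ty": 0.003, "tz": 0, "wx": 0, "wy": 0, "wz": 0, "grip": 0}, {"tx": 0, "ty": 0.002, "tz": 0, "wx": 0, "wy": 0, "wz": 0, "grip": 0}]'

```text
clock: 6.4
tcp_pos: [0.4478, -0.1045, 0.0975]
tcp_rot: [0.765, 0.644, 0.0, 0.0]
ft_force: [0.6, -1.0, 0.3]
width: 0.0003
finger_force: 0.0
```

Run:
```python
from h import *
out=[]
for n in ["scene","side"]:
    c=env.read_camera(n);f=c["frame"].copy()
    u,v=proj(c,[[.47,-.107,.118]])[0]
    x0,y0=int(u)-40,int(v)-70
    g=cv2.resize(f[y0:y0+120,x0:x0+80],None,fx=5,fy=5,interpolation=cv2.INTER_CUBIC)
    out.append(g)
s=env.read_state();print(s["ft_force"],s["tcp_pos"])
cv2.imwrite("pics/c4.png",np.hstack(out)[:,:,::-1])
```

```text
[-0.08065409  0.31902969  0.78861754] [ 0.44777777 -0.10447774  0.09760507]
```

View pics/c4.png

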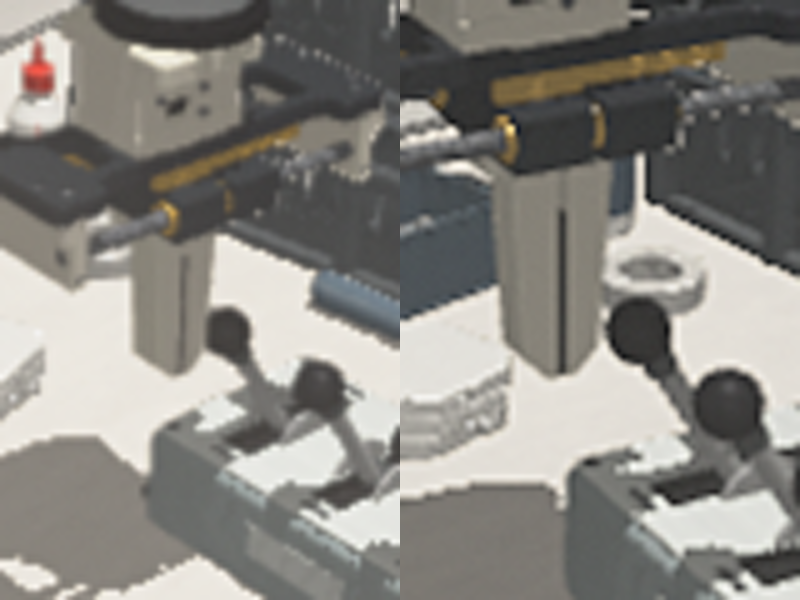

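Both views now show the closed fingers just in front of the left knob, with the tip slightly below the ball's centre and a gap of a few mm. I'll probe the left lever slowly.

>>> move_arm --moves '[{"tx": 0, "ty": 0.002, "tz": 0, "wx": 0, "wy": 0, "wz": 0, "grip": 0}, {"tx": 0, "ty": 0.002, "tz": 0, "wx": 0, "wy": 0, "wz": 0, "grip": 0}, {"tx": 0, "ty": 0.002, "tz": 0, "wx": 0, "wy": 0, "wz": 0, "grip": 0}, {"tx": 0, "ty": 0.001, "tz": 0, "wx": 0, "wy": 0, "wz": 0, "grip": 0}, {"tx": 0, "ty": 0.001, "tz": 0, "wx": 0, "wy": 0, "wz": 0, "grip": 0}, {"tx": 0, "ty": 0.001, "tz": 0, "wx": 0, "wy": 0, "wz": 0, "grip": 0}, {"tx": 0, "ty": 0.001, "tz": 0, "wx": 0, "wy": 0, "wz": 0, "grip": 0}, {"tx": 0, "ty": 0.001, "tz": 0, "wx": 0, "wy": 0, "wz": 0, "grip": 0}, {"tx": 0, "ty": 0.001, "tz": 0, "wx": 0, "wy": 0, "wz": 0, "grip": 0}, {"tx": 0, "ty": 0, "tz": 0, "wx": 0, "wy": 0, "wz": 0, "grip": 0}]'

```text
clock: 7.5
tcp_pos: [0.4556, -0.1058, 0.0971]
tcp_rot: [0.765, 0.644, -0.002, -0.003]
ft_force: [-5.7, 1.6, 6.9]
width: 0.0006
finger_force: 3.7
```

>>> move_arm --moves '[{"tx": 0, "ty": 0, "tz": -0.002, "wx": 0, "wy": 0, "wz": 0, "grip": 0}, {"tx": 0, "ty": 0, "tz": -0.002, "wx": 0, "wy": 0, "wz": 0, "grip": 0}, {"tx": 0, "ty": 0.001, "tz": -0.0005, "wx": 0, "wy": 0, "wz": 0, "grip": 0}, {"tx": 0, "ty": 0.001, "tz": -0.0005, "wx": 0, "wy": 0, "wz": 0, "grip": 0}, {"tx": 0, "ty": 0.001, "tz": -0.0005, "wx": 0, "wy": 0, "wz": 0, "grip": 0}, {"tx": 0, "ty": 0.001, "tz": -0.0005, "wx": 0, "wy": 0, "wz": 0, "grip": 0}, {"tx": 0, "ty": 0, "tz": 0, "wx": 0, "wy": 0, "wz": 0, "grip": 0}, {"tx": 0, "ty": 0, "tz": 0, "wx": 0, "wy": 0, "wz": 0, "grip": 0}, {"tx": 0, "ty": 0, "tz": 0, "wx": 0, "wy": 0, "wz": 0, "grip": 0}, {"tx": 0, "ty": 0, "tz": 0, "wx": 0, "wy": 0, "wz": 0, "grip": 0}]'

```text
clock: 8.5
tcp_pos: [0.4627, -0.107, 0.1034]
tcp_rot: [0.765, 0.644, -0.0, -0.0]
ft_force: [-3.8, 0.6, 4.3]
width: 0.0003
finger_force: 2.7
```

>>> move_arm --moves '[{"tx": 0, "ty": 0.001, "tz": -0.0005, "wx": 0, "wy": 0, "wz": 0, "grip": 0}, {"tx": 0, "ty": 0.001, "tz": -0.0005, "wx": 0, "wy": 0, "wz": 0, "grip": 0}, {"tx": 0, "ty": 0.001, "tz": -0.0005, "wx": 0, "wy": 0, "wz": 0, "grip": 0}, {"tx": 0, "ty": 0.001, "tz": -0.0005, "wx": 0, "wy": 0, "wz": 0, "grip": 0}, {"tx": 0, "ty": 0.001, "tz": -0.0005, "wx": 0, "wy": 0, "wz": 0, "grip": 0}, {"tx": 0, "ty": 0.001, "tz": -0.0005, "wx": 0, "wy": 0, "wz": 0, "grip": 0}, {"tx": 0, "ty": 0, "tz": 0, "wx": 0, "wy": 0, "wz": 0, "grip": 0}, {"tx": 0, "ty": 0, "tz": 0, "wx": 0, "wy": 0, "wz": 0, "grip": 0}, {"tx": 0, "ty": 0, "tz": 0, "wx": 0, "wy": 0, "wz": 0, "grip": 0}, {"tx": 0, "ty": 0, "tz": 0, "wx": 0, "wy": 0, "wz": 0, "grip": 0}]'

```text
clock: 9.5
tcp_pos: [0.4664, -0.1076, 0.1058]
tcp_rot: [0.765, 0.644, -0.002, -0.002]
ft_force: [-5.4, 2.0, 4.0]
width: 0.0006
finger_force: 3.9
```

>>> move_arm --moves '[{"tx": 0, "ty": 0.001, "tz": -0.0005, "wx": 0, "wy": 0, "wz": 0, "grip": 0}, {"tx": 0, "ty": 0.001, "tz": -0.0005, "wx": 0, "wy": 0, "wz": 0, "grip": 0}, {"tx": 0, "ty": 0.001, "tz": -0.0005, "wx": 0, "wy": 0, "wz": 0, "grip": 0}, {"tx": 0, "ty": 0.001, "tz": -0.0005, "wx": 0, "wy": 0, "wz": 0, "grip": 0}, {"tx": 0, "ty": 0, "tz": -0.0005, "wx": 0, "wy": 0, "wz": 0, "grip": 0}, {"tx": 0, "ty": 0, "tz": -0.0005, "wx": 0, "wy": 0, "wz": 0, "grip": 0}, {"tx": 0, "ty": 0, "tz": 0, "wx": 0, "wy": 0, "wz": 0, "grip": 0}, {"tx": 0, "ty": 0, "tz": 0, "wx": 0, "wy": 0, "wz": 0, "grip": 0}, {"tx": 0, "ty": 0, "tz": 0, "wx": 0, "wy": 0, "wz": 0, "grip": 0}, {"tx": 0, "ty": 0, "tz": 0, "wx": 0, "wy": 0, "wz": 0, "grip": 0}]'

```text
clock: 10.5
tcp_pos: [0.4684, -0.108, 0.1077]
tcp_rot: [0.765, 0.644, -0.003, -0.004]
ft_force: [-7.1, 1.2, -0.1]
width: 0.0006
finger_force: 3.1
```

>>> move_arm --moves '[{"tx": 0, "ty": 0.001, "tz": -0.0003, "wx": 0, "wy": 0, "wz": 0, "grip": 0}, {"tx": 0, "ty": 0.001, "tz": -0.0003, "wx": 0, "wy": 0, "wz": 0, "grip": 0}, {"tx": 0, "ty": 0.001, "tz": -0.0003, "wx": 0, "wy": 0, "wz": 0, "grip": 0}, {"tx": 0, "ty": 0.001, "tz": -0.0003, "wx": 0, "wy": 0, "wz": 0, "grip": 0}, {"tx": 0, "ty": 0, "tz": 0, "wx": 0, "wy": 0, "wz": 0, "grip": 0}, {"tx": 0, "ty": 0, "tz": 0, "wx": 0, "wy": 0, "wz": 0, "grip": 0}, {"tx": 0, "ty": 0, "tz": 0, "wx": 0, "wy": 0, "wz": 0, "grip": 0}, {"tx": 0, "ty": 0, "tz": 0, "wx": 0, "wy": 0, "wz": 0, "grip": 0}, {"tx": 0, "ty": 0, "tz": 0, "wx": 0, "wy": 0, "wz": 0, "grip": 0}, {"tx": 0, "ty": 0, "tz": 0, "wx": 0, "wy": 0, "wz": 0, "grip": 0}]'

```text
clock: 11.5
tcp_pos: [0.4696, -0.1082, 0.1084]
tcp_rot: [0.765, 0.644, -0.005, -0.006]
ft_force: [-9.8, 3.1, 2.2]
width: 0.0004
finger_force: 4.6
```

The left lever is held: force is up to 10 N with the lever hardly moving. I'll back off and go to the middle lever.

>>> move_arm --moves '[{"tx": 0, "ty": -0.009, "tz": 0, "wx": 0, "wy": 0, "wz": 0, "grip": 0}, {"tx": 0, "ty": -0.009, "tz": 0, "wx": 0, "wy": 0, "wz": 0, "grip": 0}, {"tx": 0, "ty": -0.009, "tz": 0, "wx": 0, "wy": 0, "wz": 0, "grip": 0}, {"tx": 0, "ty": -0.009, "tz": 0, "wx": 0, "wy": 0, "wz": 0, "grip": 0}, {"tx": -0.015, "ty": 0, "tz": 0.005, "wx": 0, "wy": 0, "wz": 0, "grip": 0}, {"tx": -0.015, "ty": 0, "tz": 0.005, "wx": 0, "wy": 0, "wz": 0, "grip": 0}, {"tx": -0.015, "ty": 0, "tz": 0, "wx": 0, "wy": 0, "wz": 0, "grip": 0}, {"tx": -0.015, "ty": 0, "tz": 0, "wx": 0, "wy": 0, "wz": 0, "grip": 0}, {"tx": 0, "ty": 0, "tz": 0, "wx": 0, "wy": 0, "wz": 0, "grip": 0}, {"tx": 0, "ty": 0, "tz": 0, "wx": 0, "wy": 0, "wz": 0, "grip": 0}]'

```text
clock: 12.5
tcp_pos: [0.4311, -0.1622, 0.1008]
tcp_rot: [0.765, 0.644, 0.0, 0.0]
ft_force: [-0.3, 0.4, -0.3]
width: 0.0004
finger_force: 0.0
```

>>> move_arm --moves '[{"tx": 0, "ty": 0.004, "tz": 0, "wx": 0, "wy": 0, "wz": 0, "grip": 0}, {"tx": 0, "ty": 0.004, "tz": 0, "wx": 0, "wy": 0, "wz": 0, "grip": 0}, {"tx": 0, "ty": 0.003, "tz": 0, "wx": 0, "wy": 0, "wz": 0, "grip": 0}, {"tx": 0, "ty": 0.002, "tz": -0.0012, "wx": 0, "wy": 0, "wz": 0, "grip": 0}, {"tx": 0, "ty": 0.002, "tz": -0.0012, "wx": 0, "wy": 0, "wz": 0, "grip": 0}, {"tx": 0, "ty": 0.002, "tz": -0.0012, "wx": 0, "wy": 0, "wz": 0, "grip": 0}, {"tx": 0, "ty": 0.002, "tz": -0.0012, "wx": 0, "wy": 0, "wz": 0, "grip": 0}, {"tx": 0, "ty": 0.002, "tz": -0.0012, "wx": 0, "wy": 0, "wz": 0, "grip": 0}, {"tx": 0, "ty": 0.002, "tz": -0.0012, "wx": 0, "wy": 0, "wz": 0, "grip": 0}, {"tx": 0, "ty": 0, "tz": 0, "wx": 0, "wy": 0, "wz": 0, "grip": 0}]'

```text
clock: 13.5
tcp_pos: [0.4539, -0.1665, 0.1079]
tcp_rot: [0.765, 0.644, 0.0, 0.0]
ft_force: [-1.2, -0.4, -0.6]
width: 0.0005
finger_force: 0.0
```

>>> move_arm --moves '[{"tx": 0, "ty": 0.001, "tz": -0.0005, "wx": 0, "wy": 0, "wz": 0, "grip": 0}, {"tx": 0, "ty": 0.001, "tz": -0.0005, "wx": 0, "wy": 0, "wz": 0, "grip": 0}, {"tx": 0, "ty": 0.001, "tz": -0.0005, "wx": 0, "wy": 0, "wz": 0, "grip": 0}, {"tx": 0, "ty": 0.001, "tz": -0.0005, "wx": 0, "wy": 0, "wz": 0, "grip": 0}, {"tx": 0, "ty": 0.001, "tz": -0.0005, "wx": 0, "wy": 0, "wz": 0, "grip": 0}, {"tx": 0, "ty": 0.001, "tz": -0.0005, "wx": 0, "wy": 0, "wz": 0, "grip": 0}, {"tx": 0, "ty": 0, "tz": 0, "wx": 0, "wy": 0, "wz": 0, "grip": 0}, {"tx": 0, "ty": 0, "tz": 0, "wx": 0, "wy": 0, "wz": 0, "grip": 0}, {"tx": 0, "ty": 0, "tz": 0, "wx": 0, "wy": 0, "wz": 0, "grip": 0}, {"tx": 0, "ty": 0, "tz": 0, "wx": 0, "wy": 0, "wz": 0, "grip": 0}]'

```text
clock: 14.5
tcp_pos: [0.4586, -0.1672, 0.1108]
tcp_rot: [0.765, 0.644, -0.0, -0.001]
ft_force: [-5.0, 1.8, 5.2]
width: 0.0003
finger_force: 3.7
```

The tip came up too early and is riding on the upper half of the ball. I'll back off, go lower and push again.

>>> move_arm --moves '[{"tx": 0, "ty": -0.007, "tz": 0, "wx": 0, "wy": 0, "wz": 0, "grip": 0}, {"tx": 0, "ty": -0.007, "tz": 0, "wx": 0, "wy": 0, "wz": 0, "grip": 0}, {"tx": 0, "ty": -0.007, "tz": 0, "wx": 0, "wy": 0, "wz": 0, "grip": 0}, {"tx": 0, "ty": 0, "tz": 0.006, "wx": 0, "wy": 0, "wz": 0, "grip": 0}, {"tx": 0, "ty": 0, "tz": 0.006, "wx": 0, "wy": 0, "wz": 0, "grip": 0}, {"tx": 0, "ty": 0, "tz": 0.006, "wx": 0, "wy": 0, "wz": 0, "grip": 0}, {"tx": 0, "ty": 0.004, "tz": 0, "wx": 0, "wy": 0, "wz": 0, "grip": 0}, {"tx": 0, "ty": 0.004, "tz": 0, "wx": 0, "wy": 0, "wz": 0, "grip": 0}, {"tx": 0, "ty": 0.003, "tz": 0, "wx": 0, "wy": 0, "wz": 0, "grip": 0}, {"tx": 0, "ty": 0, "tz": 0, "wx": 0, "wy": 0, "wz": 0, "grip": 0}]'

```text
clock: 15.5
tcp_pos: [0.4488, -0.1655, 0.0926]
tcp_rot: [0.765, 0.644, -0.001, -0.001]
ft_force: [-0.5, -0.0, 0.5]
width: 0.0008
finger_force: 1.2
```

>>> move_arm --moves '[{"tx": 0, "ty": 0.001, "tz": 0, "wx": 0, "wy": 0, "wz": 0, "grip": 0}, {"tx": 0, "ty": 0.001, "tz": 0, "wx": 0, "wy": 0, "wz": 0, "grip": 0}, {"tx": 0, "ty": 0.001, "tz": 0, "wx": 0, "wy": 0, "wz": 0, "grip": 0}, {"tx": 0, "ty": 0.001, "tz": 0, "wx": 0, "wy": 0, "wz": 0, "grip": 0}, {"tx": 0, "ty": 0.001, "tz": 0, "wx": 0, "wy": 0, "wz": 0, "grip": 0}, {"tx": 0, "ty": 0.001, "tz": 0, "wx": 0, "wy": 0, "wz": 0, "grip": 0}, {"tx": 0, "ty": 0, "tz": 0, "wx": 0, "wy": 0, "wz": 0, "grip": 0}, {"tx": 0, "ty": 0, "tz": 0, "wx": 0, "wy": 0, "wz": 0, "grip": 0}, {"tx": 0, "ty": 0, "tz": 0, "wx": 0, "wy": 0, "wz": 0, "grip": 0}, {"tx": 0, "ty": 0, "tz": 0, "wx": 0, "wy": 0, "wz": 0, "grip": 0}]'

```text
clock: 16.5
tcp_pos: [0.4534, -0.1663, 0.0928]
tcp_rot: [0.765, 0.644, -0.001, -0.002]
ft_force: [-6.5, 0.3, 4.7]
width: 0.0003
finger_force: 2.9
```

>>> move_arm --moves '[{"tx": 0, "ty": 0.001, "tz": -0.001, "wx": 0, "wy": 0, "wz": 0, "grip": 0}, {"tx": 0, "ty": 0.001, "tz": -0.001, "wx": 0, "wy": 0, "wz": 0, "grip": 0}, {"tx": 0, "ty": 0.001, "tz": -0.001, "wx": 0, "wy": 0, "wz": 0, "grip": 0}, {"tx": 0, "ty": 0.001, "tz": -0.001, "wx": 0, "wy": 0, "wz": 0, "grip": 0}, {"tx": 0, "ty": 0.001, "tz": -0.0005, "wx": 0, "wy": 0, "wz": 0, "grip": 0}, {"tx": 0, "ty": 0.001, "tz": -0.0005, "wx": 0, "wy": 0, "wz": 0, "grip": 0}, {"tx": 0, "ty": 0.001, "tz": -0.0005, "wx": 0, "wy": 0, "wz": 0, "grip": 0}, {"tx": 0, "ty": 0.001, "tz": -0.0005, "wx": 0, "wy": 0, "wz": 0, "grip": 0}, {"tx": 0, "ty": 0, "tz": 0, "wx": 0, "wy": 0, "wz": 0, "grip": 0}, {"tx": 0, "ty": 0, "tz": 0, "wx": 0, "wy": 0, "wz": 0, "grip": 0}]'

```text
clock: 17.5
tcp_pos: [0.4638, -0.1681, 0.0988]
tcp_rot: [0.765, 0.644, 0.0, 0.0]
ft_force: [-1.5, 1.4, 0.1]
width: 0.0005
finger_force: 0.8
```

>>> move_arm --moves '[{"tx": 0, "ty": 0.001, "tz": -0.0005, "wx": 0, "wy": 0, "wz": 0, "grip": 0}, {"tx": 0, "ty": 0.001, "tz": -0.0005, "wx": 0, "wy": 0, "wz": 0, "grip": 0}, {"tx": 0, "ty": 0.001, "tz": -0.0005, "wx": 0, "wy": 0, "wz": 0, "grip": 0}, {"tx": 0, "ty": 0.001, "tz": -0.0005, "wx": 0, "wy": 0, "wz": 0, "grip": 0}, {"tx": 0, "ty": 0.001, "tz": -0.0005, "wx": 0, "wy": 0, "wz": 0, "grip": 0}, {"tx": 0, "ty": 0, "tz": 0, "wx": 0, "wy": 0, "wz": 0, "grip": 0}, {"tx": 0, "ty": 0, "tz": 0, "wx": 0, "wy": 0, "wz": 0, "grip": 0}, {"tx": 0, "ty": 0, "tz": 0, "wx": 0, "wy": 0, "wz": 0, "grip": 0}, {"tx": 0, "ty": 0, "tz": 0, "wx": 0, "wy": 0, "wz": 0, "grip": 0}, {"tx": 0, "ty": 0, "tz": 0, "wx": 0, "wy": 0, "wz": 0, "grip": 0}]'

```text
clock: 18.5
tcp_pos: [0.4686, -0.1692, 0.1014]
tcp_rot: [0.765, 0.644, 0.0, 0.0]
ft_force: [-0.2, 0.3, -0.4]
width: 0.0006
finger_force: 0.3
```

>>> move_arm --moves '[{"tx": 0, "ty": 0.001, "tz": -0.0004, "wx": 0, "wy": 0, "wz": 0, "grip": 0}, {"tx": 0, "ty": 0.001, "tz": -0.0004, "wx": 0, "wy": 0, "wz": 0, "grip": 0}, {"tx": 0, "ty": 0.001, "tz": -0.0004, "wx": 0, "wy": 0, "wz": 0, "grip": 0}, {"tx": 0, "ty": 0.001, "tz": -0.0003, "wx": 0, "wy": 0, "wz": 0, "grip": 0}, {"tx": 0, "ty": 0.001, "tz": -0.0003, "wx": 0, "wy": 0, "wz": 0, "grip": 0}, {"tx": 0, "ty": 0.001, "tz": -0.0003, "wx": 0, "wy": 0, "wz": 0, "grip": 0}, {"tx": 0, "ty": 0.001, "tz": -0.0003, "wx": 0, "wy": 0, "wz": 0, "grip": 0}, {"tx": 0, "ty": 0.001, "tz": -0.0003, "wx": 0, "wy": 0, "wz": 0, "grip": 0}, {"tx": 0, "ty": 0.001, "tz": -0.0003, "wx": 0, "wy": 0, "wz": 0, "grip": 0}, {"tx": 0, "ty": 0.001, "tz": 0, "wx": 0, "wy": 0, "wz": 0, "grip": 0}]'

```text
clock: 19.5
tcp_pos: [0.4783, -0.1706, 0.1044]
tcp_rot: [0.765, 0.644, 0.0, 0.0]
ft_force: [-2.6, 0.1, 3.0]
width: 0.0007
finger_force: 1.2
```

Run:
```python
from h import *
out=[]
for n in ["scene","side"]:
    c=env.read_camera(n);f=c["frame"].copy()
    u,v=proj(c,[[.49,-.17,.118]])[0]
    x0,y0=int(u)-40,int(v)-60
    out.append(cv2.resize(f[y0:y0+120,x0:x0+80],None,fx=5,fy=5,interpolation=cv2.INTER_CUBIC))
s=env.read_state();print(s["ft_force"],s["tcp_pos"])
cv2.imwrite("pics/c5.png",np.hstack(out)[:,:,::-1])
```

```text
[-1.7043185   0.35673823  1.48126834] [ 0.47851738 -0.17069957  0.10435104]
```

View pics/c5.png

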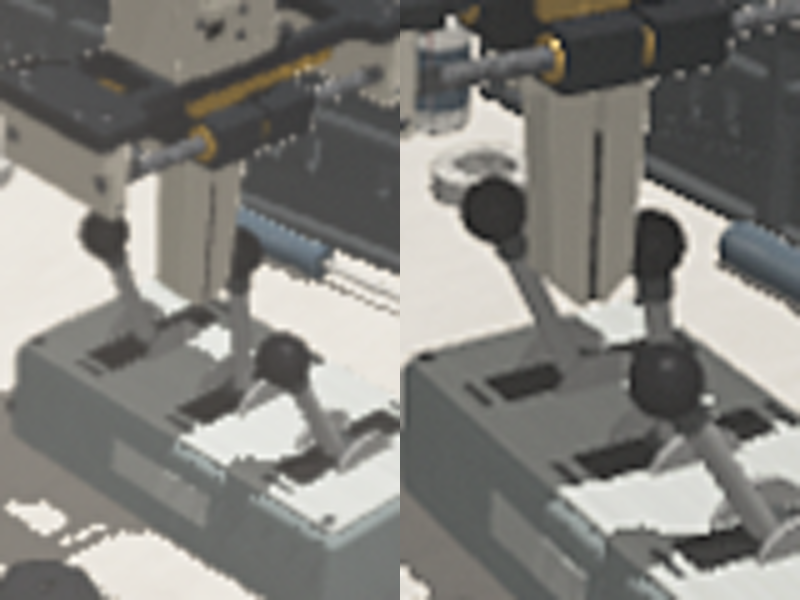

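The mid lever is moving freely and is almost upright in front of the finger. The left one leans forward slightly to its stop, and the right one is untouched. I'll carry on throwing the middle.

>>> move_arm --moves '[{"tx": 0, "ty": 0.002, "tz": -0.0003, "wx": 0, "wy": 0, "wz": 0, "grip": 0}, {"tx": 0, "ty": 0.002, "tz": -0.0003, "wx": 0, "wy": 0, "wz": 0, "grip": 0}, {"tx": 0, "ty": 0.002, "tz": -0.0002, "wx": 0, "wy": 0, "wz": 0, "grip": 0}, {"tx": 0, "ty": 0.002, "tz": 0, "wx": 0, "wy": 0, "wz": 0, "grip": 0}, {"tx": 0, "ty": 0.002, "tz": 0, "wx": 0, "wy": 0, "wz": 0, "grip": 0}, {"tx": 0, "ty": 0.002, "tz": 0, "wx": 0, "wy": 0, "wz": 0, "grip": 0}, {"tx": 0, "ty": 0.002, "tz": 0, "wx": 0, "wy": 0, "wz": 0, "grip": 0}, {"tx": 0, "ty": 0.002, "tz": 0, "wx": 0, "wy": 0, "wz": 0, "grip": 0}, {"tx": 0, "ty": 0.002, "tz": 0, "wx": 0, "wy": 0, "wz": 0, "grip": 0}, {"tx": 0, "ty": 0.002, "tz": 0, "wx": 0, "wy": 0, "wz": 0, "grip": 0}]'

```text
clock: 20.6
tcp_pos: [0.4981, -0.1741, 0.105]
tcp_rot: [0.765, 0.644, 0.0, 0.0]
ft_force: [-2.0, 1.3, 0.8]
width: 0.0003
finger_force: 0.9
```

>>> move_arm --moves '[{"tx": 0, "ty": 0.002, "tz": 0, "wx": 0, "wy": 0, "wz": 0, "grip": 0}, {"tx": 0, "ty": 0.002, "tz": 0, "wx": 0, "wy": 0, "wz": 0, "grip": 0}, {"tx": 0, "ty": 0.002, "tz": 0.0003, "wx": 0, "wy": 0, "wz": 0, "grip": 0}, {"tx": 0, "ty": 0.002, "tz": 0.0004, "wx": 0, "wy": 0, "wz": 0, "grip": 0}, {"tx": 0, "ty": 0.002, "tz": 0.0004, "wx": 0, "wy": 0, "wz": 0, "grip": 0}, {"tx": 0, "ty": 0.002, "tz": 0.0005, "wx": 0, "wy": 0, "wz": 0, "grip": 0}, {"tx": 0, "ty": 0.002, "tz": 0.0006, "wx": 0, "wy": 0, "wz": 0, "grip": 0}, {"tx": 0, "ty": 0.002, "tz": 0.0006, "wx": 0, "wy": 0, "wz": 0, "grip": 0}, {"tx": 0, "ty": 0.002, "tz": 0.0006, "wx": 0, "wy": 0, "wz": 0, "grip": 0}, {"tx": 0, "ty": 0.002, "tz": 0.0006, "wx": 0, "wy": 0, "wz": 0, "grip": 0}]'

```text
clock: 21.6
tcp_pos: [0.5177, -0.1775, 0.101]
tcp_rot: [0.765, 0.644, 0.0, -0.0]
ft_force: [-0.5, 0.7, 0.6]
width: 0.0005
finger_force: 0.7
```

>>> move_arm --moves '[{"tx": 0, "ty": 0.002, "tz": 0.0006, "wx": 0, "wy": 0, "wz": 0, "grip": 0}, {"tx": 0, "ty": 0.002, "tz": 0.0006, "wx": 0, "wy": 0, "wz": 0, "grip": 0}, {"tx": 0, "ty": 0.002, "tz": 0.0006, "wx": 0, "wy": 0, "wz": 0, "grip": 0}, {"tx": 0, "ty": 0.002, "tz": 0.0006, "wx": 0, "wy": 0, "wz": 0, "grip": 0}, {"tx": 0, "ty": 0.002, "tz": 0.0006, "wx": 0, "wy": 0, "wz": 0, "grip": 0}, {"tx": 0, "ty": 0.002, "tz": 0.0006, "wx": 0, "wy": 0, "wz": 0, "grip": 0}, {"tx": 0, "ty": 0.002, "tz": 0.0006, "wx": 0, "wy": 0, "wz": 0, "grip": 0}, {"tx": 0, "ty": 0.002, "tz": 0.0006, "wx": 0, "wy": 0, "wz": 0, "grip": 0}, {"tx": 0, "ty": 0.002, "tz": 0.0006, "wx": 0, "wy": 0, "wz": 0, "grip": 0}, {"tx": 0, "ty": 0.002, "tz": 0.0006, "wx": 0, "wy": 0, "wz": 0, "grip": 0}]'

```text
clock: 22.6
tcp_pos: [0.537, -0.1806, 0.0948]
tcp_rot: [0.765, 0.644, -0.0, -0.001]
ft_force: [-1.1, 1.6, 0.2]
width: 0.0004
finger_force: 0.8
```

>>> move_arm --moves '[{"tx": 0, "ty": 0.001, "tz": 0.0004, "wx": 0, "wy": 0, "wz": 0, "grip": 0}, {"tx": 0, "ty": 0.001, "tz": 0.0004, "wx": 0, "wy": 0, "wz": 0, "grip": 0}, {"tx": 0, "ty": 0.001, "tz": 0.0004, "wx": 0, "wy": 0, "wz": 0, "grip": 0}, {"tx": 0, "ty": 0.001, "tz": 0.0004, "wx": 0, "wy": 0, "wz": 0, "grip": 0}, {"tx": 0, "ty": 0.001, "tz": 0, "wx": 0, "wy": 0, "wz": 0, "grip": 0}, {"tx": 0, "ty": 0.001, "tz": 0, "wx": 0, "wy": 0, "wz": 0, "grip": 0}, {"tx": 0, "ty": 0.001, "tz": 0, "wx": 0, "wy": 0, "wz": 0, "grip": 0}, {"tx": 0, "ty": 0, "tz": 0, "wx": 0, "wy": 0, "wz": 0, "grip": 0}, {"tx": 0, "ty": 0, "tz": 0, "wx": 0, "wy": 0, "wz": 0, "grip": 0}, {"tx": 0, "ty": 0, "tz": 0, "wx": 0, "wy": 0, "wz": 0, "grip": 0}]'

```text
clock: 23.6
tcp_pos: [0.5417, -0.1815, 0.0928]
tcp_rot: [0.765, 0.644, -0.002, -0.002]
ft_force: [-4.5, 2.0, -0.6]
width: 0.0006
finger_force: 2.8
```

>>> move_arm --moves '[{"tx": 0, "ty": 0.001, "tz": 0, "wx": 0, "wy": 0, "wz": 0, "grip": 0}, {"tx": 0, "ty": 0.001, "tz": 0, "wx": 0, "wy": 0, "wz": 0, "grip": 0}, {"tx": 0, "ty": 0.001, "tz": 0, "wx": 0, "wy": 0, "wz": 0, "grip": 0}, {"tx": 0, "ty": 0.001, "tz": 0, "wx": 0, "wy": 0, "wz": 0, "grip": 0}, {"tx": 0, "ty": 0, "tz": 0, "wx": 0, "wy": 0, "wz": 0, "grip": 0}, {"tx": 0, "ty": 0, "tz": 0, "wx": 0, "wy": 0, "wz": 0, "grip": 0}, {"tx": 0, "ty": 0, "tz": 0, "wx": 0, "wy": 0, "wz": 0, "grip": 0}, {"tx": 0, "ty": 0, "tz": 0, "wx": 0, "wy": 0, "wz": 0, "grip": 0}, {"tx": 0, "ty": 0, "tz": 0, "wx": 0, "wy": 0, "wz": 0, "grip": 0}, {"tx": 0, "ty": 0, "tz": 0, "wx": 0, "wy": 0, "wz": 0, "grip": 0}]'

```text
clock: 24.6
tcp_pos: [0.5425, -0.1816, 0.0924]
tcp_rot: [0.765, 0.644, -0.004, -0.005]
ft_force: [-9.3, 2.9, 3.0]
width: 0.0003
finger_force: 5.0
```

Run:
```python
from h import *
out=[]
for n in ["scene","side"]:
    c=env.read_camera(n);f=c["frame"].copy()
    u,v=proj(c,[[.52,-.18,.118]])[0]
    x0,y0=int(u)-40,int(v)-60
    out.append(cv2.resize(f[y0:y0+120,x0:x0+80],None,fx=5,fy=5,interpolation=cv2.INTER_CUBIC))
s=env.read_state();print(s["ft_force"],s["tcp_pos"])
cv2.imwrite("pics/c6.png",np.hstack(out)[:,:,::-1])
```

```text
[-9.57481809  3.13272198  3.69309301] [ 0.54247825 -0.1815836   0.09235307]
```

View pics/c6.png

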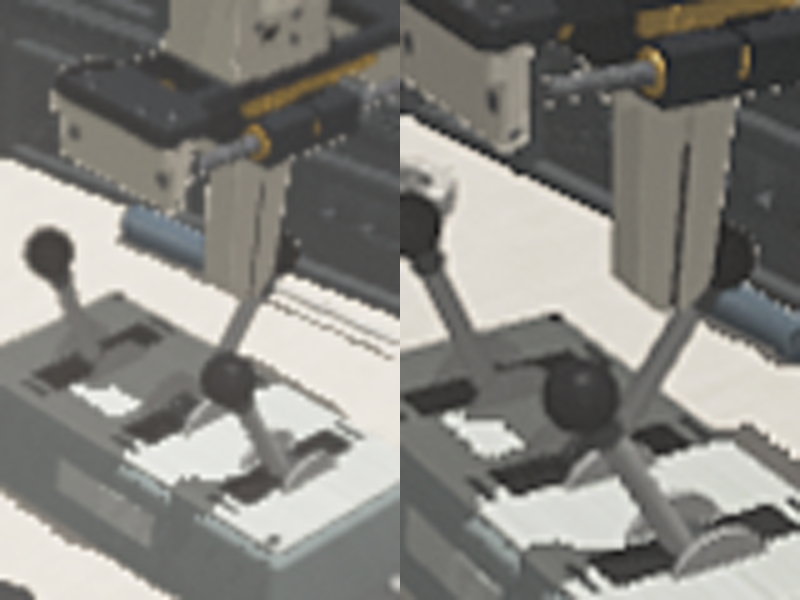

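The mid lever is fully over against its buffer, at about 10 N with no more travel. I'll retreat and go to the left lever, which should now be free.

>>> move_arm --moves '[{"tx": 0, "ty": -0.005, "tz": 0, "wx": 0, "wy": 0, "wz": 0, "grip": 0}, {"tx": 0, "ty": -0.015, "tz": -0.004, "wx": 0, "wy": 0, "wz": 0, "grip": 0}, {"tx": 0, "ty": -0.015, "tz": -0.004, "wx": 0, "wy": 0, "wz": 0, "grip": 0}, {"tx": 0, "ty": -0.015, "tz": 0, "wx": 0, "wy": 0, "wz": 0, "grip": 0}, {"tx": 0, "ty": -0.015, "tz": 0, "wx": 0, "wy": 0, "wz": 0, "grip": 0}, {"tx": 0, "ty": -0.015, "tz": 0, "wx": 0, "wy": 0, "wz": 0, "grip": 0}, {"tx": 0, "ty": -0.015, "tz": 0, "wx": 0, "wy": 0, "wz": 0, "grip": 0}, {"tx": 0, "ty": -0.015, "tz": 0, "wx": 0, "wy": 0, "wz": 0, "grip": 0}, {"tx": 0.03, "ty": 0, "tz": 0, "wx": 0, "wy": 0, "wz": 0, "grip": 0}, {"tx": 0.03, "ty": 0, "tz": 0, "wx": 0, "wy": 0, "wz": 0, "grip": 0}]'

```text
clock: 25.7
tcp_pos: [0.4524, -0.1064, 0.1025]
tcp_rot: [0.767, 0.642, 0.002, 0.003]
ft_force: [-0.1, 0.1, -0.4]
width: 0.0008
finger_force: 0.0
```

>>> move_arm --moves '[{"tx": 0, "ty": 0.003, "tz": 0, "wx": 0, "wy": 0, "wz": 0, "grip": 0}, {"tx": 0, "ty": 0.003, "tz": 0, "wx": 0, "wy": 0, "wz": 0, "grip": 0}, {"tx": 0, "ty": 0.003, "tz": 0, "wx": 0, "wy": 0, "wz": 0, "grip": 0}, {"tx": 0, "ty": 0.003, "tz": 0, "wx": 0, "wy": 0, "wz": 0, "grip": 0}, {"tx": 0, "ty": 0.002, "tz": 0, "wx": 0, "wy": 0, "wz": 0, "grip": 0}, {"tx": 0, "ty": 0.002, "tz": 0, "wx": 0, "wy": 0, "wz": 0, "grip": 0}, {"tx": 0, "ty": 0.001, "tz": 0, "wx": 0, "wy": 0, "wz": 0, "grip": 0}, {"tx": 0, "ty": 0.001, "tz": 0, "wx": 0, "wy": 0, "wz": 0, "grip": 0}, {"tx": 0, "ty": 0.001, "tz": 0, "wx": 0, "wy": 0, "wz": 0, "grip": 0}, {"tx": 0, "ty": 0.001, "tz": 0, "wx": 0, "wy": 0, "wz": 0, "grip": 0}]'

```text
clock: 26.7
tcp_pos: [0.4688, -0.1083, 0.1013]
tcp_rot: [0.765, 0.644, -0.001, -0.001]
ft_force: [-3.2, 0.7, 2.7]
width: 0.0004
finger_force: 1.9
```

>>> move_arm --moves '[{"tx": 0, "ty": 0.001, "tz": -0.0005, "wx": 0, "wy": 0, "wz": 0, "grip": 0}, {"tx": 0, "ty": 0.001, "tz": -0.0005, "wx": 0, "wy": 0, "wz": 0, "grip": 0}, {"tx": 0, "ty": 0.001, "tz": -0.0005, "wx": 0, "wy": 0, "wz": 0, "grip": 0}, {"tx": 0, "ty": 0.001, "tz": -0.0005, "wx": 0, "wy": 0, "wz": 0, "grip": 0}, {"tx": 0, "ty": 0.001, "tz": -0.0005, "wx": 0, "wy": 0, "wz": 0, "grip": 0}, {"tx": 0, "ty": 0.001, "tz": -0.0005, "wx": 0, "wy": 0, "wz": 0, "grip": 0}, {"tx": 0, "ty": 0.001, "tz": 0, "wx": 0, "wy": 0, "wz": 0, "grip": 0}, {"tx": 0, "ty": 0.001, "tz": 0, "wx": 0, "wy": 0, "wz": 0, "grip": 0}, {"tx": 0, "ty": 0, "tz": 0, "wx": 0, "wy": 0, "wz": 0, "grip": 0}, {"tx": 0, "ty": 0, "tz": 0, "wx": 0, "wy": 0, "wz": 0, "grip": 0}]'

```text
clock: 27.7
tcp_pos: [0.478, -0.1097, 0.1045]
tcp_rot: [0.765, 0.644, 0.0, 0.0]
ft_force: [-1.3, 0.4, 1.8]
width: 0.0006
finger_force: 0.9
```

The left lever is free now, so I'll continue its throw.

>>> move_arm --moves '[{"tx": 0, "ty": 0.002, "tz": -0.0003, "wx": 0, "wy": 0, "wz": 0, "grip": 0}, {"tx": 0, "ty": 0.002, "tz": -0.0003, "wx": 0, "wy": 0, "wz": 0, "grip": 0}, {"tx": 0, "ty": 0.002, "tz": -0.0003, "wx": 0, "wy": 0, "wz": 0, "grip": 0}, {"tx": 0, "ty": 0.002, "tz": 0, "wx": 0, "wy": 0, "wz": 0, "grip": 0}, {"tx": 0, "ty": 0.002, "tz": 0, "wx": 0, "wy": 0, "wz": 0, "grip": 0}, {"tx": 0, "ty": 0.002, "tz": 0, "wx": 0, "wy": 0, "wz": 0, "grip": 0}, {"tx": 0, "ty": 0.002, "tz": 0, "wx": 0, "wy": 0, "wz": 0, "grip": 0}, {"tx": 0, "ty": 0.002, "tz": 0, "wx": 0, "wy": 0, "wz": 0, "grip": 0}, {"tx": 0, "ty": 0.002, "tz": 0, "wx": 0, "wy": 0, "wz": 0, "grip": 0}, {"tx": 0, "ty": 0.002, "tz": 0, "wx": 0, "wy": 0, "wz": 0, "grip": 0}]'

```text
clock: 28.7
tcp_pos: [0.4975, -0.1131, 0.1054]
tcp_rot: [0.765, 0.644, 0.0, 0.0]
ft_force: [-1.4, 0.4, 1.1]
width: 0.0003
finger_force: 1.0
```

>>> move_arm --moves '[{"tx": 0, "ty": 0.002, "tz": 0, "wx": 0, "wy": 0, "wz": 0, "grip": 0}, {"tx": 0, "ty": 0.002, "tz": 0, "wx": 0, "wy": 0, "wz": 0, "grip": 0}, {"tx": 0, "ty": 0.002, "tz": 0, "wx": 0, "wy": 0, "wz": 0, "grip": 0}, {"tx": 0, "ty": 0.002, "tz": 0, "wx": 0, "wy": 0, "wz": 0, "grip": 0}, {"tx": 0, "ty": 0.002, "tz": 0.0003, "wx": 0, "wy": 0, "wz": 0, "grip": 0}, {"tx": 0, "ty": 0.002, "tz": 0.0003, "wx": 0, "wy": 0, "wz": 0, "grip": 0}, {"tx": 0, "ty": 0.002, "tz": 0.0005, "wx": 0, "wy": 0, "wz": 0, "grip": 0}, {"tx": 0, "ty": 0.002, "tz": 0.0005, "wx": 0, "wy": 0, "wz": 0, "grip": 0}, {"tx": 0, "ty": 0.002, "tz": 0.0006, "wx": 0, "wy": 0, "wz": 0, "grip": 0}, {"tx": 0, "ty": 0.002, "tz": 0.0006, "wx": 0, "wy": 0, "wz": 0, "grip": 0}]'

```text
clock: 29.7
tcp_pos: [0.5171, -0.1165, 0.1025]
tcp_rot: [0.765, 0.644, 0.0, 0.0]
ft_force: [-1.8, 0.5, 0.9]
width: 0.0005
finger_force: 0.8
```

>>> move_arm --moves '[{"tx": 0, "ty": 0.002, "tz": 0.0006, "wx": 0, "wy": 0, "wz": 0, "grip": 0}, {"tx": 0, "ty": 0.002, "tz": 0.0006, "wx": 0, "wy": 0, "wz": 0, "grip": 0}, {"tx": 0, "ty": 0.002, "tz": 0.0006, "wx": 0, "wy": 0, "wz": 0, "grip": 0}, {"tx": 0, "ty": 0.002, "tz": 0.0006, "wx": 0, "wy": 0, "wz": 0, "grip": 0}, {"tx": 0, "ty": 0.002, "tz": 0.0006, "wx": 0, "wy": 0, "wz": 0, "grip": 0}, {"tx": 0, "ty": 0.002, "tz": 0.0007, "wx": 0, "wy": 0, "wz": 0, "grip": 0}, {"tx": 0, "ty": 0.002, "tz": 0.0007, "wx": 0, "wy": 0, "wz": 0, "grip": 0}, {"tx": 0, "ty": 0.002, "tz": 0.0007, "wx": 0, "wy": 0, "wz": 0, "grip": 0}, {"tx": 0, "ty": 0.002, "tz": 0.0007, "wx": 0, "wy": 0, "wz": 0, "grip": 0}, {"tx": 0, "ty": 0.002, "tz": 0.0007, "wx": 0, "wy": 0, "wz": 0, "grip": 0}]'

```text
clock: 30.7
tcp_pos: [0.5368, -0.1199, 0.096]
tcp_rot: [0.765, 0.644, 0.0, -0.0]
ft_force: [-0.9, 0.1, 1.0]
width: 0.0007
finger_force: 0.6
```

>>> move_arm --moves '[{"tx": 0, "ty": 0.002, "tz": 0.0007, "wx": 0, "wy": 0, "wz": 0, "grip": 0}, {"tx": 0, "ty": 0.002, "tz": 0.0007, "wx": 0, "wy": 0, "wz": 0, "grip": 0}, {"tx": 0, "ty": 0.002, "tz": 0.0007, "wx": 0, "wy": 0, "wz": 0, "grip": 0}, {"tx": 0, "ty": 0.002, "tz": 0.0007, "wx": 0, "wy": 0, "wz": 0, "grip": 0}, {"tx": 0, "ty": 0.002, "tz": 0, "wx": 0, "wy": 0, "wz": 0, "grip": 0}, {"tx": 0, "ty": 0.002, "tz": 0, "wx": 0, "wy": 0, "wz": 0, "grip": 0}, {"tx": 0, "ty": 0.001, "tz": 0, "wx": 0, "wy": 0, "wz": 0, "grip": 0}, {"tx": 0, "ty": 0.001, "tz": 0, "wx": 0, "wy": 0, "wz": 0, "grip": 0}, {"tx": 0, "ty": 0.001, "tz": 0, "wx": 0, "wy": 0, "wz": 0, "grip": 0}, {"tx": 0, "ty": 0.001, "tz": 0, "wx": 0, "wy": 0, "wz": 0, "grip": 0}]'

```text
clock: 31.7
tcp_pos: [0.5496, -0.1223, 0.0924]
tcp_rot: [0.765, 0.644, -0.002, -0.002]
ft_force: [-6.2, 1.7, -1.3]
width: 0.0004
finger_force: 3.2
```

>>> move_arm --moves '[{"tx": 0, "ty": 0.001, "tz": 0, "wx": 0, "wy": 0, "wz": 0, "grip": 0}, {"tx": 0, "ty": 0.001, "tz": 0, "wx": 0, "wy": 0, "wz": 0, "grip": 0}, {"tx": 0, "ty": 0.001, "tz": 0, "wx": 0, "wy": 0, "wz": 0, "grip": 0}, {"tx": 0, "ty": 0.001, "tz": 0, "wx": 0, "wy": 0, "wz": 0, "grip": 0}, {"tx": 0, "ty": 0, "tz": 0, "wx": 0, "wy": 0, "wz": 0, "grip": 0}, {"tx": 0, "ty": 0, "tz": 0, "wx": 0, "wy": 0, "wz": 0, "grip": 0}, {"tx": 0, "ty": 0, "tz": 0, "wx": 0, "wy": 0, "wz": 0, "grip": 0}, {"tx": 0, "ty": 0, "tz": 0, "wx": 0, "wy": 0, "wz": 0, "grip": 0}, {"tx": 0, "ty": 0, "tz": 0, "wx": 0, "wy": 0, "wz": 0, "grip": 0}, {"tx": 0, "ty": 0, "tz": 0, "wx": 0, "wy": 0, "wz": 0, "grip": 0}]'

```text
clock: 32.7
tcp_pos: [0.5505, -0.1224, 0.0919]
tcp_rot: [0.765, 0.644, -0.004, -0.005]
ft_force: [-9.8, 2.8, 1.5]
width: 0.0005
finger_force: 4.9
```

The left lever is fully over. Next is the right lever.

>>> move_arm --moves '[{"tx": 0, "ty": -0.005, "tz": 0, "wx": 0, "wy": 0, "wz": 0, "grip": 0}, {"tx": 0, "ty": -0.018, "tz": -0.002, "wx": 0, "wy": 0, "wz": 0, "grip": 0}, {"tx": 0, "ty": -0.018, "tz": 0, "wx": 0, "wy": 0, "wz": 0, "grip": 0}, {"tx": 0, "ty": -0.018, "tz": 0, "wx": 0, "wy": 0, "wz": 0, "grip": 0}, {"tx": 0, "ty": -0.018, "tz": 0, "wx": 0, "wy": 0, "wz": 0, "grip": 0}, {"tx": 0, "ty": -0.018, "tz": 0, "wx": 0, "wy": 0, "wz": 0, "grip": 0}, {"tx": 0, "ty": -0.018, "tz": 0, "wx": 0, "wy": 0, "wz": 0, "grip": 0}, {"tx": -0.04, "ty": 0, "tz": 0, "wx": 0, "wy": 0, "wz": 0, "grip": 0}, {"tx": -0.04, "ty": 0, "tz": 0, "wx": 0, "wy": 0, "wz": 0, "grip": 0}, {"tx": -0.04, "ty": 0, "tz": 0, "wx": 0, "wy": 0, "wz": 0, "grip": 0}]'

```text
clock: 33.7
tcp_pos: [0.4275, -0.2249, 0.0966]
tcp_rot: [0.765, 0.644, 0.002, 0.004]
ft_force: [0.9, -0.3, 0.1]
width: 0.0006
finger_force: 0.0
```

>>> move_arm --moves '[{"tx": 0, "ty": 0.002, "tz": 0, "wx": 0, "wy": 0, "wz": 0, "grip": 0}, {"tx": 0, "ty": 0.002, "tz": 0, "wx": 0, "wy": 0, "wz": 0, "grip": 0}, {"tx": 0, "ty": 0.002, "tz": 0, "wx": 0, "wy": 0, "wz": 0, "grip": 0}, {"tx": 0, "ty": 0.002, "tz": 0, "wx": 0, "wy": 0, "wz": 0, "grip": 0}, {"tx": 0, "ty": 0.001, "tz": 0, "wx": 0, "wy": 0, "wz": 0, "grip": 0}, {"tx": 0, "ty": 0.001, "tz": 0, "wx": 0, "wy": 0, "wz": 0, "grip": 0}, {"tx": 0, "ty": 0.001, "tz": 0, "wx": 0, "wy": 0, "wz": 0, "grip": 0}, {"tx": 0, "ty": 0.001, "tz": 0, "wx": 0, "wy": 0, "wz": 0, "grip": 0}, {"tx": 0, "ty": 0.001, "tz": 0, "wx": 0, "wy": 0, "wz": 0, "grip": 0}, {"tx": 0, "ty": 0.001, "tz": 0, "wx": 0, "wy": 0, "wz": 0, "grip": 0}]'

```text
clock: 34.7
tcp_pos: [0.4375, -0.2244, 0.0951]
tcp_rot: [0.765, 0.644, -0.0, -0.001]
ft_force: [-2.2, 1.2, 1.6]
width: 0.0004
finger_force: 1.2
```

>>> move_arm --moves '[{"tx": 0, "ty": 0.001, "tz": -0.0005, "wx": 0, "wy": 0, "wz": 0, "grip": 0}, {"tx": 0, "ty": 0.001, "tz": -0.0005, "wx": 0, "wy": 0, "wz": 0, "grip": 0}, {"tx": 0, "ty": 0.001, "tz": -0.0005, "wx": 0, "wy": 0, "wz": 0, "grip": 0}, {"tx": 0, "ty": 0.001, "tz": -0.0005, "wx": 0, "wy": 0, "wz": 0, "grip": 0}, {"tx": 0, "ty": 0.001, "tz": -0.0005, "wx": 0, "wy": 0, "wz": 0, "grip": 0}, {"tx": 0, "ty": 0.001, "tz": -0.0005, "wx": 0, "wy": 0, "wz": 0, "grip": 0}, {"tx": 0, "ty": 0.001, "tz": -0.0005, "wx": 0, "wy": 0, "wz": 0, "grip": 0}, {"tx": 0, "ty": 0.001, "tz": -0.0005, "wx": 0, "wy": 0, "wz": 0, "grip": 0}, {"tx": 0, "ty": 0.001, "tz": -0.0005, "wx": 0, "wy": 0, "wz": 0, "grip": 0}, {"tx": 0, "ty": 0.001, "tz": -0.0005, "wx": 0, "wy": 0, "wz": 0, "grip": 0}]'

```text
clock: 35.7
tcp_pos: [0.4459, -0.2257, 0.1007]
tcp_rot: [0.765, 0.644, -0.001, -0.002]
ft_force: [-6.4, 2.9, 8.1]
width: 0.0002
finger_force: 4.3
```

>>> move_arm --moves '[{"tx": 0, "ty": 0.001, "tz": -0.0005, "wx": 0, "wy": 0, "wz": 0, "grip": 0}, {"tx": 0, "ty": 0.001, "tz": -0.0005, "wx": 0, "wy": 0, "wz": 0, "grip": 0}, {"tx": 0, "ty": 0.001, "tz": -0.0005, "wx": 0, "wy": 0, "wz": 0, "grip": 0}, {"tx": 0, "ty": 0.001, "tz": -0.0005, "wx": 0, "wy": 0, "wz": 0, "grip": 0}, {"tx": 0, "ty": 0.001, "tz": -0.0004, "wx": 0, "wy": 0, "wz": 0, "grip": 0}, {"tx": 0, "ty": 0.001, "tz": -0.0004, "wx": 0, "wy": 0, "wz": 0, "grip": 0}, {"tx": 0, "ty": 0.001, "tz": -0.0004, "wx": 0, "wy": 0, "wz": 0, "grip": 0}, {"tx": 0, "ty": 0.001, "tz": -0.0004, "wx": 0, "wy": 0, "wz": 0, "grip": 0}, {"tx": 0, "ty": 0.001, "tz": 0, "wx": 0, "wy": 0, "wz": 0, "grip": 0}, {"tx": 0, "ty": 0.001, "tz": 0, "wx": 0, "wy": 0, "wz": 0, "grip": 0}]'

```text
clock: 36.7
tcp_pos: [0.4583, -0.2281, 0.1038]
tcp_rot: [0.765, 0.644, 0.0, 0.0]
ft_force: [-2.0, 1.0, 2.2]
width: 0.0005
finger_force: 1.5
```

>>> move_arm --moves '[{"tx": 0, "ty": 0.002, "tz": -0.0003, "wx": 0, "wy": 0, "wz": 0, "grip": 0}, {"tx": 0, "ty": 0.002, "tz": -0.0003, "wx": 0, "wy": 0, "wz": 0, "grip": 0}, {"tx": 0, "ty": 0.002, "tz": -0.0003, "wx": 0, "wy": 0, "wz": 0, "grip": 0}, {"tx": 0, "ty": 0.002, "tz": -0.0003, "wx": 0, "wy": 0, "wz": 0, "grip": 0}, {"tx": 0, "ty": 0.002, "tz": 0, "wx": 0, "wy": 0, "wz": 0, "grip": 0}, {"tx": 0, "ty": 0.002, "tz": 0, "wx": 0, "wy": 0, "wz": 0, "grip": 0}, {"tx": 0, "ty": 0.002, "tz": 0, "wx": 0, "wy": 0, "wz": 0, "grip": 0}, {"tx": 0, "ty": 0.002, "tz": 0, "wx": 0, "wy": 0, "wz": 0, "grip": 0}, {"tx": 0, "ty": 0.002, "tz": 0, "wx": 0, "wy": 0, "wz": 0, "grip": 0}, {"tx": 0, "ty": 0.002, "tz": 0, "wx": 0, "wy": 0, "wz": 0, "grip": 0}]'

```text
clock: 37.7
tcp_pos: [0.4779, -0.2315, 0.105]
tcp_rot: [0.765, 0.644, 0.0, 0.0]
ft_force: [-1.7, 0.3, 2.3]
width: 0.0002
finger_force: 1.0
```

>>> move_arm --moves '[{"tx": 0, "ty": 0.002, "tz": 0, "wx": 0, "wy": 0, "wz": 0, "grip": 0}, {"tx": 0, "ty": 0.002, "tz": 0, "wx": 0, "wy": 0, "wz": 0, "grip": 0}, {"tx": 0, "ty": 0.002, "tz": 0, "wx": 0, "wy": 0, "wz": 0, "grip": 0}, {"tx": 0, "ty": 0.002, "tz": 0, "wx": 0, "wy": 0, "wz": 0, "grip": 0}, {"tx": 0, "ty": 0.002, "tz": 0.0003, "wx": 0, "wy": 0, "wz": 0, "grip": 0}, {"tx": 0, "ty": 0.002, "tz": 0.0003, "wx": 0, "wy": 0, "wz": 0, "grip": 0}, {"tx": 0, "ty": 0.002, "tz": 0.0005, "wx": 0, "wy": 0, "wz": 0, "grip": 0}, {"tx": 0, "ty": 0.002, "tz": 0.0005, "wx": 0, "wy": 0, "wz": 0, "grip": 0}, {"tx": 0, "ty": 0.002, "tz": 0.0006, "wx": 0, "wy": 0, "wz": 0, "grip": 0}, {"tx": 0, "ty": 0.002, "tz": 0.0006, "wx": 0, "wy": 0, "wz": 0, "grip": 0}]'

```text
clock: 38.7
tcp_pos: [0.4976, -0.235, 0.1022]
tcp_rot: [0.765, 0.644, -0.0, 0.0]
ft_force: [-2.5, 1.2, 0.4]
width: 0.0004
finger_force: 0.8
```

>>> move_arm --moves '[{"tx": 0, "ty": 0.002, "tz": 0.0006, "wx": 0, "wy": 0, "wz": 0, "grip": 0}, {"tx": 0, "ty": 0.002, "tz": 0.0006, "wx": 0, "wy": 0, "wz": 0, "grip": 0}, {"tx": 0, "ty": 0.002, "tz": 0.0006, "wx": 0, "wy": 0, "wz": 0, "grip": 0}, {"tx": 0, "ty": 0.002, "tz": 0.0006, "wx": 0, "wy": 0, "wz": 0, "grip": 0}, {"tx": 0, "ty": 0.002, "tz": 0.0006, "wx": 0, "wy": 0, "wz": 0, "grip": 0}, {"tx": 0, "ty": 0.002, "tz": 0.0007, "wx": 0, "wy": 0, "wz": 0, "grip": 0}, {"tx": 0, "ty": 0.002, "tz": 0.0007, "wx": 0, "wy": 0, "wz": 0, "grip": 0}, {"tx": 0, "ty": 0.002, "tz": 0.0007, "wx": 0, "wy": 0, "wz": 0, "grip": 0}, {"tx": 0, "ty": 0.002, "tz": 0.0007, "wx": 0, "wy": 0, "wz": 0, "grip": 0}, {"tx": 0, "ty": 0.002, "tz": 0.0007, "wx": 0, "wy": 0, "wz": 0, "grip": 0}]'

```text
clock: 39.7
tcp_pos: [0.5173, -0.2383, 0.0957]
tcp_rot: [0.765, 0.644, 0.0, -0.0]
ft_force: [-0.4, -0.2, 1.0]
width: 0.0006
finger_force: 0.6
```

>>> move_arm --moves '[{"tx": 0, "ty": 0.002, "tz": 0.0007, "wx": 0, "wy": 0, "wz": 0, "grip": 0}, {"tx": 0, "ty": 0.002, "tz": 0.0007, "wx": 0, "wy": 0, "wz": 0, "grip": 0}, {"tx": 0, "ty": 0.002, "tz": 0.0007, "wx": 0, "wy": 0, "wz": 0, "grip": 0}, {"tx": 0, "ty": 0.002, "tz": 0.0007, "wx": 0, "wy": 0, "wz": 0, "grip": 0}, {"tx": 0, "ty": 0.002, "tz": 0, "wx": 0, "wy": 0, "wz": 0, "grip": 0}, {"tx": 0, "ty": 0.002, "tz": 0, "wx": 0, "wy": 0, "wz": 0, "grip": 0}, {"tx": 0, "ty": 0.001, "tz": 0, "wx": 0, "wy": 0, "wz": 0, "grip": 0}, {"tx": 0, "ty": 0.001, "tz": 0, "wx": 0, "wy": 0, "wz": 0, "grip": 0}, {"tx": 0, "ty": 0.001, "tz": 0, "wx": 0, "wy": 0, "wz": 0, "grip": 0}, {"tx": 0, "ty": 0.001, "tz": 0, "wx": 0, "wy": 0, "wz": 0, "grip": 0}]'

```text
clock: 40.7
tcp_pos: [0.5325, -0.2411, 0.0928]
tcp_rot: [0.765, 0.644, -0.0, -0.0]
ft_force: [-3.4, 0.3, -2.0]
width: 0.0008
finger_force: 1.4
```

>>> move_arm --moves '[{"tx": 0, "ty": 0.001, "tz": 0, "wx": 0, "wy": 0, "wz": 0, "grip": 0}, {"tx": 0, "ty": 0.001, "tz": 0, "wx": 0, "wy": 0, "wz": 0, "grip": 0}, {"tx": 0, "ty": 0.001, "tz": 0, "wx": 0, "wy": 0, "wz": 0, "grip": 0}, {"tx": 0, "ty": 0.001, "tz": 0, "wx": 0, "wy": 0, "wz": 0, "grip": 0}, {"tx": 0, "ty": 0, "tz": 0, "wx": 0, "wy": 0, "wz": 0, "grip": 0}, {"tx": 0, "ty": 0, "tz": 0, "wx": 0, "wy": 0, "wz": 0, "grip": 0}, {"tx": 0, "ty": 0, "tz": 0, "wx": 0, "wy": 0, "wz": 0, "grip": 0}, {"tx": 0, "ty": 0, "tz": 0, "wx": 0, "wy": 0, "wz": 0, "grip": 0}, {"tx": 0, "ty": 0, "tz": 0, "wx": 0, "wy": 0, "wz": 0, "grip": 0}, {"tx": 0, "ty": 0, "tz": 0, "wx": 0, "wy": 0, "wz": 0, "grip": 0}]'

```text
clock: 41.7
tcp_pos: [0.5336, -0.2412, 0.0922]
tcp_rot: [0.765, 0.644, -0.002, -0.003]
ft_force: [-6.2, 1.0, 1.0]
width: 0.0002
finger_force: 3.4
```

All three end positions line up. One last small press as on the others, then I'll retreat and go up.

>>> move_arm --moves '[{"tx": 0, "ty": 0.001, "tz": 0, "wx": 0, "wy": 0, "wz": 0, "grip": 0}, {"tx": 0, "ty": 0.001, "tz": 0, "wx": 0, "wy": 0, "wz": 0, "grip": 0}, {"tx": 0, "ty": 0.001, "tz": 0, "wx": 0, "wy": 0, "wz": 0, "grip": 0}, {"tx": 0, "ty": 0, "tz": 0, "wx": 0, "wy": 0, "wz": 0, "grip": 0}, {"tx": 0, "ty": 0, "tz": 0, "wx": 0, "wy": 0, "wz": 0, "grip": 0}, {"tx": 0, "ty": -0.008, "tz": 0, "wx": 0, "wy": 0, "wz": 0, "grip": 0}, {"tx": 0, "ty": -0.015, "tz": 0, "wx": 0, "wy": 0, "wz": 0, "grip": 0}, {"tx": 0, "ty": -0.015, "tz": 0, "wx": 0, "wy": 0, "wz": 0, "grip": 0}, {"tx": 0, "ty": -0.015, "tz": 0, "wx": 0, "wy": 0, "wz": 0, "grip": 0}, {"tx": 0, "ty": -0.015, "tz": 0, "wx": 0, "wy": 0, "wz": 0, "grip": 0}]'

```text
clock: 42.7
tcp_pos: [0.4754, -0.2313, 0.0942]
tcp_rot: [0.765, 0.644, 0.002, 0.003]
ft_force: [0.6, 0.6, 0.7]
width: 0.0004
finger_force: 0.0
```

>>> move_arm --moves '[{"tx": 0, "ty": -0.015, "tz": -0.01, "wx": 0, "wy": 0, "wz": 0, "grip": 0}, {"tx": 0, "ty": 0, "tz": -0.02, "wx": 0, "wy": 0, "wz": 0, "grip": 0}, {"tx": 0, "ty": 0, "tz": -0.02, "wx": 0, "wy": 0, "wz": 0, "grip": 0}, {"tx": 0, "ty": 0, "tz": -0.02, "wx": 0, "wy": 0, "wz": 0, "grip": 0}, {"tx": 0, "ty": 0, "tz": -0.02, "wx": 0, "wy": 0, "wz": 0, "grip": 0}, {"tx": 0, "ty": 0, "tz": -0.02, "wx": 0, "wy": 0, "wz": 0, "grip": 0}, {"tx": 0, "ty": 0, "tz": 0, "wx": 0, "wy": 0, "wz": 0, "grip": 0}, {"tx": 0, "ty": 0, "tz": 0, "wx": 0, "wy": 0, "wz": 0, "grip": 0}, {"tx": 0, "ty": 0, "tz": 0, "wx": 0, "wy": 0, "wz": 0, "grip": 0}, {"tx": 0, "ty": 0, "tz": 0, "wx": 0, "wy": 0, "wz": 0, "grip": 0}]'

```text
clock: 43.7
tcp_pos: [0.4577, -0.2278, 0.202]
tcp_rot: [0.765, 0.644, -0.0, -0.001]
ft_force: [0.4, -0.0, -1.0]
width: 0.0003
finger_force: 0.0
```

Run:
```python
from h import *
# knob check: visible dark-ball masks vs. expected positions at angle 1.18 (from finger end positions)
e=np.array([[.5505,-.1224],[.5425,-.1816],[.5336,-.2412]]);s0=np.array([[.4812,-.1116],[.4722,-.1712],[.4642,-.2299]])
h=s0+.0505*np.array([.985,-.17])
for n in ["scene","side","wrist"]:
    c=env.read_camera(n)
    for i,t in enumerate(["lever_left_knob","lever_mid_knob","lever_right_knob"]):
        pr=[proj(c,[[*(h[i]+.09*np.sin(a-.611)*np.array([.985,-.17])),.05+.09*np.cos(a-.611)]])[0].round().tolist() for a in (0.9,1.12,1.19)]
        print(n,t,[(round(q["p"],2),np.round(q["at"]).tolist(),int(q["mask"].sum())) for q in env.masks_of(n,t)[:2]],pr)
print(env.read_state()["tcp_pos"],env.read_state()["ft_force"])
```

```text
scene lever_left_knob [(0.67, [394.0, 236.0], 183)] [[392.0, 231.0], [397.0, 232.0], [399.0, 232.0]]
scene lever_mid_knob [(0.7, [409.0, 253.0], 217)] [[411.0, 241.0], [416.0, 241.0], [417.0, 242.0]]
scene lever_right_knob [(0.69, [427.0, 261.0], 270)] [[431.0, 251.0], [436.0, 252.0], [437.0, 252.0]]
side lever_left_knob [(0.74, [384.0, 263.0], 293)] [[385.0, 248.0], [394.0, 251.0], [396.0, 252.0]]
side lever_mid_knob [(0.9, [406.0, 277.0], 441)] [[405.0, 262.0], [414.0, 264.0], [416.0, 265.0]]
side lever_right_knob [(0.75, [426.0, 294.0], 540)] [[428.0, 276.0], [437.0, 278.0], [439.0, 279.0]]
wrist lever_left_knob [(0.71, [469.0, 55.0], 3421), (0.18, [397.0, 134.0], 41317)] [[468.0, 47.0], [495.0, 49.0], [502.0, 49.0]]
wrist lever_mid_knob [(0.85, [462.0, 144.0], 2684)] [[460.0, 156.0], [486.0, 154.0], [492.0, 154.0]]
wrist lever_right_knob [(0.89, [457.0, 230.0], 2241)] [[455.0, 248.0], [479.0, 245.0], [485.0, 244.0]]
[ 0.45796582 -0.2280289   0.20296268] [-0.04092556  0.43559373  0.12139129]
```

The masks include the shafts, so I'll restrict them to the dark ball pixels.

Run:
```python
from h import *
from scipy.optimize import minimize
s0=np.array([[.4812,-.1116],[.4722,-.1712],[.4642,-.2299]]);h=s0+.0505*np.array([.985,-.17])
P=lambda i,a:[*(h[i]+.09*np.sin(a-.611)*np.array([.985,-.17])),.05+.09*np.cos(a-.611)]
for n in ["side","wrist"]:
    c=env.read_camera(n);g=cv2.cvtColor(c["frame"],cv2.COLOR_RGB2GRAY)
    for i,t in enumerate(["lever_left_knob","lever_mid_knob","lever_right_knob"]):
        q=env.masks_of(n,t)[0]
        b=(q["mask"]&(g<60)).astype(np.uint8);b=cv2.morphologyEx(b,cv2.MORPH_OPEN,np.ones((5,5)))
        (o,r)=cv2.minEnclosingCircle(cv2.findNonZero(b))
        w=atz(c,o,.125)[:2]
        print(n,t,np.round(o),round(r,1),int(b.sum()),w.round(4),"bank x rel start",round(float((w-s0[i])@[.985,-.17]),4))
```

```text
side lever_left_knob [393. 252.] 5.6 67 [ 0.5727 -0.1275] bank x rel start 0.0928
side lever_mid_knob [414. 265.] 7.0 131 [ 0.5669 -0.1853] bank x rel start 0.0957
side lever_right_knob [436. 280.] 6.7 109 [ 0.5579 -0.2441] bank x rel start 0.0947Traceback (most recent call last):
  File "<stdin>", line 10, in <module>
cv2.error: OpenCV(4.12.0) /io/opencv/modules/imgproc/src/shapedescr.cpp:201: error: (-215:Assertion failed) count >= 0 && (depth == CV_32F || depth == CV_32S) in function 'minEnclosingCircle'
```

```bash
python3 -c "
from h import *
print(env.job_done())"
```

```text
the job is handed in; nothing more can be done
None
```

I threw all three levers fully over to their end buffers, in the order middle, left, right, and handed the job in; no verdict came back. Each stopped firmly, at about 10 N for the middle and left and at least 6 N for the right. The final camera check put their travel at 93–96 mm, too close to the 1.12 rad limit to confirm it by sight. The arm was clear of the bank; I didn't re-measure the puck, screwdriver and bin.

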